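Torque the clamp bolt of a weld fixture with a click wrench

ROBOT

A 6-joint arm with a two-finger parallel gripper is mounted at the origin on the work surface. World frame = base frame: x ahead of the robot, y to its left, z up, the work surface at z = 0. Lengths are in m, angles in rad, forces in N, time in s.
With the tool pointing down it reaches from about 0.35 to 0.775 m from the base axis. Payload 7.3 kg.
Tool frame: the origin (TCP) lies at the very end of the fingers, on their centre line; the grasp point (between the pads) lies 19 mm behind it; x points along the fingers, y is the direction in which the jaws open and shut, and the axes are right-handed (so a half turn about x gives the same grasp; the last joint's range is limited). The gripper opens to 92 mm and grips with 3 to 60 N. Pads are 19 mm wide; open, the fingers measure 130 mm over their backs; the gripper's body (75 mm by 190 mm) begins 47 mm behind the grasp point.
Start: joints at [1.075, 0.342, 1.524, -0, 1.275, -0.146], TCP at [0.18, 0.493, 0.227] pointing down, gripper open.
Joint ranges: [-2.53, 2.53], [-0.77, 2.02], [0.04, 2.7], [-1, 4.14], [0.28, 2.66], [-3.11, 3.11]. Speed limits (rad/s): [2.57, 2.57, 3.14, 3.14, 3.14, 3.14].

INTERFACE

Orientations are given as [roll, pitch, yaw] about the fixed x, y, z axes, in that order (R = Rz(yaw) Ry(pitch) Rx(roll)).
In Python, from cell import observe, vision, job gives the robot as it stands.
- The arm moves only by the tool send_rows, never from a script. Its argument "motion" is a list of rows, each an object with "hand": the opening, from -1 (shut) to 1 (fully open), so that 0 is half open; "slide": the shift along the tool's x, y, z in mm, a list of three; "spin": the turn about the tool's x in rad. In form: [{"hand": hand, "slide": [tx, ty, tz], "spin": spin}, ...]. A call has 1 to 8 rows; each row shifts and turns the pose as measured when the row begins, along the tool's axes as they then stand; what a row does not reach is not made up. A row lasts 1/10 s, in which the tool goes at most 50 mm and 8.59 degrees, less where a joint would pass 70% of its speed; a pose out of reach is approached as far as the arm can. A call with a gripper value outside its range is refused whole. The fingers move at their own pace and stop on an object; "grip_force" is the grip in N (left out, the last holds). Time passes only in rows, so rows that do not move let the fingers close. It gives the time, the measured TCP pose, the force and the opening at its end, in the units of the state.
- observe(): the state, without advancing time (a new reading comes with each control period).
- vision.read_camera(name): name is "scene" or "top" or "wrist"; returns a dict with "pixels" (480x640x3 uint8, blue, green, red), "range_z" (480x640 float32, m along the optical axis (not along the pixel's ray), 0 where there is no reading), "fx", "fy", "cx", "cy" (pixels), "world_from_camera" (4x4, takes a point from camera to world coordinates); the wrist camera has in their place "T_tool_cam" (4x4, takes a point from camera to tool coordinates, whose origin is the TCP and whose axes are the tool frame's). Camera axes: x right, y down, z forward; pixel columns grow to the right and rows downward; lengths in m; the calibration is good to about 2 mm. A picture is of the moment at which its call begins: read the wrist's pose just before it.
- job.hand_in(): hands the job in, once; it reports no verdict.
Trained networks look in a picture, given as the dict that the camera call returned (one of the last four; its "shot" number tells which), for a name from the list of things; names that differ only in an ending like _2 or _b are one class to them, and where a whole thing is asked for, a point or a joint stands for the part that bears it (a point fixed in the world has none). Each returns a list of dicts, best first, with "conf" (0 to 1); they miss things now and then, are a little off and sometimes report something else, mostly with a low value. They report only what shows in the picture. A call takes as long as a camera call. They do not tell look-alikes from the thing itself.
- vision.search_frame(picture, thing): "uv" ([column, row] in pixels, amid what is visible of it).
- vision.cut_out(picture, thing): "mask" (480x640 bool, what is visible of it) and "uv" ([column, row] in pixels, amid what is visible of it).
The state is a dict: "time": time; "qpos": joint angles; "qvel": joint speeds; "joint_efforts": joint torques, N m; "tool_pos": TCP position; "tool_rot": TCP orientation; "contact_force": force on the tool from outside, world axes, zero at the start; "torque": the same for the moment, N m; "opening": finger opening in m.
Only numpy, scipy, OpenCV 4.12 (cv2) and the standard library are available. Lean on these libraries where they do the work, as an engineer would, in place of code of your own. Each camera call takes 0.05 s, during which the arm holds its last target.

TASK

Take the click wrench (the one with the square ring head and the jointed black handle) out of the rack, fit its head right down over the square bolt on the fixture and let go of it there. Then take it again by the black grip and turn it clockwise until the bolt is fully home and the wrench's joint gives; stop there, without bending the joint on to its stop, and let go, leaving the wrench sitting on the bolt. Do not trip the joint before the bolt is home, and leave the plain spanner, tub, can and tube offcut where they are.

Things in the scene. Friction and masses are not known exactly. Their poses are not given: they have to be found in the camera images.
- wrench: Steel head and neck of the click wrench (whole: 200 mm long, 20 mm thick, 0.5-0.8 kg, lies flat). Origin: centre of the square ring head, underside; z up, -x along the neck to the handle. Ring 56 mm square outside, 40 mm square through hole, sides along x, y. Neck 20 mm wide and tall, x = -28 to -76 mm; hinge boss of 12 mm radius at -82; balances at x = -57. Fits the bolt in 4 yaws 90 deg apart.
- wrench_neck (a point): Middle of the bare neck, 50 mm from the head centre, 10 mm above the underside: a place to lift the wrench (in the rack the handle's sides are covered by the channel walls). Axes as wrench.
- wrench_grip (a point): On the black rubber grip (24 mm wide, 20 mm tall, 62 mm long), at mid-thickness, 145 mm from the head centre and 63 mm from the breakaway hinge; the grip runs from 35 mm nearer the head to 27 mm farther out. x points along the handle towards the head. Hold within 35 mm of this point when tightening.
- handle (a joint): Angle of the handle about the wrench's breakaway hinge (vertical, at x = -82 mm of wrench), rad; 0 = straight, grows as it bends clockwise from above. A preloaded spring holds it at 0 until 0.9 N m at the hinge (about 14 N sideways at wrench_grip), then 0.5 N m more per rad; it springs back when let go. Beyond 0.12 it has given; hard stop at 0.5, stay below 0.4.
- fixture: Bench fixture fixed to the table. Origin on the table under the bolt axis. Grey block 40 mm high, x = -90 to 150 mm, y = -90 to 90; on it a round steel plate, 90 mm radius, with a raised centre (36 mm radius, bolt in it) and raised rim (from 78 mm radius), both to 70 mm; the groove between, floor at 50 mm, leaves room for fingers beside the neck. Post at x = 125 mm, y = 0, 16 mm radius, top at 165 mm: keep clear.
- bolt_seat (a point): On the bolt axis at the top of the plate's raised centre (70 mm above the table): where the wrench head's underside centre must come to rest. Axes turn with the bolt, z up. The bolt's square head is 36 mm wide, sides along x and y, 22 mm tall plus an 8 mm taper to 24 mm wide at its top.
- bolt (a joint): How far the bolt is screwed in, rad: grows clockwise seen from above; starts at 0.15 to 0.5; at 0.9 it is fully home and stops hard (above 0.86 counts). Until then it turns with a friction of 0.2 N m.
- rack: Tool rack fixed on the table, base 220 x 180 x 6 mm. Origin on the table; x points to the tool heads. Two U channels along x at y = -50 and 50 mm hold the handles (x = -128 to -48, floor at 36 mm, inner width 40, walls up to 62); heads lie on saddles 36 mm high, x = 32 to 77; the necks between are free. Wrench and spanner lie one in each, either way. Lift straight up 40 mm to clear.
- spanner: Plain one-piece steel spanner, open jaw, 198 mm long, 14 mm thick, 60 mm wide at the jaw, in the other channel: not for this job. Origin: centre of the jaw's underside, handle to -x.
- tub: Small red plastic tub of scrap, 80 mm diameter, 50 mm tall, standing between rack and fixture, on the robot's side. Origin: centre of its underside.
- offcut: Square steel tube offcut, 90 mm along its y, 40 x 40 mm, lying before the fixture. Origin: centre of its underside.
- can: Plain metal can, 60 mm diameter, 115 mm tall, beyond the rack's head end. Origin: centre of its underside.
There are look-alikes about, which are no part of the job. What is shaped like the wrench but green is not meant.

How it is judged:
On the way, in this order (a step that is already met when the one before it is completed fails the run):
1. the wrench sits fully down on the bolt, flat, with the fingers off it (horizontal distance between wrench and bolt_seat below 0.008 m and z of wrench in the frame of bolt_seat below 0.006 m and angle between wrench's own z axis and vertical below 0.1 rad and contact force between the fingers and wrench below 0.2 N), for 0.3 s.
2. held by the grip, the wrench on the bolt has given at its joint with the bolt fully home (horizontal distance between wrench and bolt_seat below 0.008 m and z of wrench in the frame of bolt_seat below 0.006 m and angle between wrench's own z axis and vertical below 0.1 rad and value of joint bolt above 0.86 rad and value of joint handle above 0.12 rad and horizontal distance between the grasp point and wrench_grip below 0.05 m), for 0.1 s.
At the end, for the whole second after the job is handed in: The bolt is fully home (above 0.86 rad of 0.9) and the wrench lies at rest on it, let go: within 8 mm of the bolt axis, underside within 6 mm of the plate, flat within 0.1 rad, its joint sprung back straight (below 0.08 rad) (horizontal distance between wrench and bolt_seat below 0.008 m and z of wrench in the frame of bolt_seat below 0.006 m and angle between wrench's own z axis and vertical below 0.1 rad and value of joint bolt above 0.86 rad and value of joint handle below 0.08 rad and linear speed of wrench below 0.03 m/s); the robot touches nothing.
It fails at once if the wrench's joint gave before the bolt was home (value of joint handle above 0.12 rad and value of joint bolt below 0.84 rad).
It fails at once if the joint was bent on towards its stop (beyond 0.4 rad) (value of joint handle above 0.4 rad).
It fails at once if the plain spanner, tub, can or tube offcut was moved more than 30 mm (distance of any of spanner, tub, offcut, can from where it was at the start of the episode above 0.03 m).
It also fails if it takes over 61 s, if anything falls off the work surface, if the arm or the gripper's body presses on something with over 40 N, if the wrist force passes 120 N, or if a joint passes its speed limit or range.

## Working session

There is one attempt and no reset: what is moved stays moved. The work goes in short steps, Python scripts to look and compute and a tool call to move; the robot and the scene stay as the last step left them, time stands still between calls to the robot, and variables do not carry over. Pictures are saved under pics/ and viewed, and the job is handed in when it is done.

Besides the shell and the picture viewer there is one more tool, called after "Call:" as name(argument=value, ...) on one line, values as JSON. send_rows: Moves the arm, as the interface text tells. Its arguments: {"type":"object","properties":{"motion":{"type":"array","items":{"type":"object","properties":{"hand":{"type":"number"},"slide":{"type":"array","items":{"type":"number"}},"spin":{"type":"number"}}}},"grip_force":{"type":"number"}},"required":["motion"]}

```bash
mkdir -p pics; ls; cat > h.py <<'E'
import numpy as np, cv2
from cell import observe, vision, job
def save(p,name): cv2.imwrite('pics/'+name,p['pixels'])
def cloud(p,T=None):
    z=p['range_z']; v,u=np.mgrid[:480,:640]
    c=np.stack([(u-p['cx'])/p['fx']*z,(v-p['cy'])/p['fy']*z,z],-1)
    T=p['world_from_camera'] if T is None else T
    w=c@T[:3,:3].T+T[:3,3]; w[z==0]=np.nan
    return w
E
python3 - <<'E'
from h import *
print(observe())
for n in ['top','scene']:
    p=vision.read_camera(n); save(p,n+'0.png'); print(n,p['fx'],p['world_from_camera'].round(3).tolist())
    W=cloud(p); np.save(n+'0.npy',W)
    for t in ['wrench','wrench_grip','fixture','bolt','rack','spanner','tub','offcut','can']:
        for r in vision.cut_out(p,t)[:3]:
            m=r['mask']; u,v=map(int,r['uv']); w=np.nanmedian(W[m],0)
            print(t,round(r['conf'],2),(u,v),w.round(3),m.sum())
E
```

```text
pics
{'time': 0.0, 'qpos': array([ 1.07499024e+00,  3.42719957e-01,  1.52504501e+00, -2.03274488e-05,
        1.27537923e+00, -1.45990494e-01]), 'qvel': array([ 2.38127863e-03,  6.76841216e-04, -1.26411662e-03, -7.58985656e-05,
       -9.82613141e-05,  2.04776683e-03]), 'joint_efforts': array([-1.30177123e-03, -4.31227720e+01, -2.44212806e+01,  7.16271345e-02,
        5.60293312e-02, -1.40899874e-04]), 'tool_pos': array([0.17971089, 0.49284168, 0.22603663]), 'tool_rot': array([-1.70425953,  1.56924466, -2.05406919]), 'contact_force': array([-0.26169617,  0.13726626,  0.62372459]), 'torque': array([ 0.00678773, -0.01363095, -0.02226847]), 'opening': 0.09188244252061493}
top 442.9799061326328 [[0.004, -0.99, 0.144, 0.317], [-1.0, -0.007, -0.023, -0.084], [0.024, -0.144, -0.989, 1.294], [0.0, 0.0, 0.0, 1.0]]
wrench 0.63 (347, 235) [ 0.509 -0.19   0.057] 606
wrench 0.56 (289, 153) [ 0.765 -0.011  0.02 ] 551
wrench 0.56 (419, 325) [ 0.26  -0.394  0.02 ] 647
wrench_grip 0.59 (380, 220) [ 0.564 -0.286  0.05 ] 628
wrench_grip 0.57 (285, 125) [ 0.846 -0.005  0.02 ] 212
wrench_grip 0.53 (438, 
[... 449 characters left out ...]
[0.015, -0.529, -0.848, 1.381], [0.0, 0.0, 0.0, 1.0]]
wrench 0.95 (314, 230) [ 0.544 -0.187  0.055] 707
wrench 0.85 (197, 210) [ 0.72  -0.462  0.018] 692
wrench 0.79 (284, 328) [ 0.773 -0.009  0.019] 974
wrench_grip 0.79 (331, 205) [ 0.447 -0.198  0.055] 232
wrench_grip 0.67 (224, 209) [ 0.662 -0.422  0.019] 246
wrench_grip 0.65 (264, 354) [ 0.848 -0.004  0.019] 364
fixture 0.84 (398, 372) [0.654 0.251 0.05 ] 7841
bolt 0.69 (406, 350) [0.619 0.235 0.097] 242
rack 0.93 (306, 224) [ 0.508 -0.238  0.01 ] 3153
spanner 0.63 (281, 218) [ 0.563 -0.285  0.049] 761
tub 0.69 (398, 251) [0.405 0.009 0.025] 763
offcut 0.93 (419, 312) [0.494 0.184 0.039] 702
can 0.93 (260, 261) [ 0.7   -0.181  0.098] 826
```

View pics/top0.png

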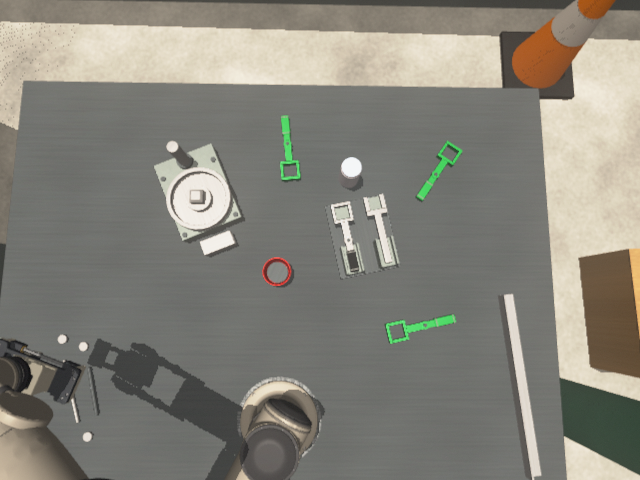

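View pics/scene0.png

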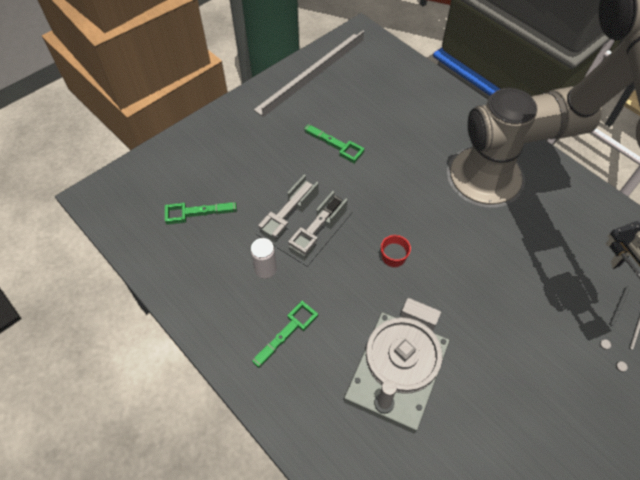

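```bash
python3 - <<'E'
from h import *
a=cv2.imread('pics/top0.png'); s=cv2.imread('pics/scene0.png')
A=cv2.resize(a[185:285,310:410],None,fx=4,fy=4,interpolation=cv2.INTER_CUBIC)
B=cv2.resize(a[135:235,150:250],None,fx=4,fy=4,interpolation=cv2.INTER_CUBIC)
cv2.imwrite('pics/crop0.png',np.hstack([A,B]))
W=np.load('top0.npy')
# wrench top surface: z>0.05 in region; bolt top
def reg(r0,r1,c0,c1,z0,z1):
    X=W[r0:r1,c0:c1].reshape(-1,3); return X[(X[:,2]>z0)&(X[:,2]<z1)]
X=reg(195,230,325,358,.048,.062); print('head',len(X),X.mean(0),cv2.minAreaRect((X[:,:2]*1000).astype(np.float32)))
X=reg(175,215,180,215,.09,.11); print('bolt',len(X),X.mean(0),cv2.minAreaRect((X[:,:2]*1000).astype(np.float32)))
X=reg(130,170,160,200,.15,.18); print('post',len(X),X.mean(0))
W2=np.load('scene0.npy')
def reg2(r0,r1,c0,c1,z0,z1):
    X=W2[r0:r1,c0:c1].reshape(-1,3); return X[(X[:,2]>z0)&(X[:,2]<z1)]
X=reg2(225,257,285,320,.05,.062); print('head',len(X),X.mean(0),cv2.minAreaRect((X[:,:2]*1000).astype(np.float32)))
X=reg2(330,370,385,425,.09,.11); print('bolt',len(X),X.mean(0),cv2.minAreaRect((X[:,:2]*1000).astype(np.float32)))
X=reg2(370,415,370,410,.155,.18); print('post',len(X),X.mean(0))
E
```

```text
head 262 [ 0.56909429 -0.17389511  0.05657931] ((566.3411865234375, -174.70986938476562), (79.37562561035156, 56.28255081176758), 12.571773529052734)
bolt 177 [0.61075007 0.23194231 0.09866524] ((611.789794921875, 233.34982299804688), (34.94186019897461, 37.389427185058594), 2.9733471870422363)
post 139 [0.72493047 0.28097562 0.16418706]
head 295 [ 0.5677128  -0.17359182  0.05579479] ((560.0677490234375, -175.43423461914062), (94.2270736694336, 57.4433708190918), 10.760830879211426)
bolt 226 [0.6144362  0.23385577 0.0977173 ] ((612.8624267578125, 233.40611267089844), (37.54332733154297, 36.10393524169922), 0.5675577521324158)
post 187 [0.72880241 0.28255021 0.16454237]
```

View pics/crop0.png

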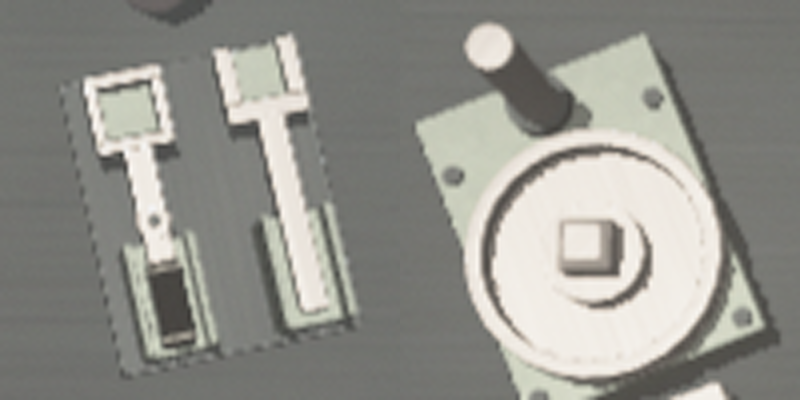

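```bash
cat >> h.py <<'E'
from scipy.spatial.transform import Rotation as Ro
def tool():
    o=observe(); T=np.eye(4); T[:3,:3]=Ro.from_euler('xyz',o['tool_rot']).as_matrix(); T[:3,3]=o['tool_pos']; return o,T
def plan(tgt,jaw):
    """tgt TCP xyz; jaw = world yaw of tool y axis (mod pi)"""
    o,T=tool(); y=T[:3,1]; cur=np.arctan2(y[1],y[0]); d=(jaw-cur+np.pi/2)%np.pi-np.pi/2
    sp=-d  # tool x down
    R2=T[:3,:3]@Ro.from_euler('x',sp).as_matrix()
    dv=np.array(tgt)-T[:3,3]
    print('t',o['time'],'pos',T[:3,3].round(4),'jaw',round(cur,4),'xaxis',T[:3,0].round(4),'q6',o['qpos'][5].round(3),'open',round(o['opening'],4),'F',o['contact_force'].round(2),'Tz',o['torque'].round(2))
    print(' spin',round(sp,4),'(alt',round(sp-np.pi*np.sign(sp),3),') slide now',(T[:3,:3].T@dv*1000).round(1),'after spin',(R2.T@dv*1000).round(1))
E
python3 - <<'E'
from h import *
plan([.45,.2,.22],0.2+np.pi/2)
plan([.50,-.19,.22],0.2+np.pi/2)
E
```

```text
t 1.0 pos [0.1799 0.4932 0.2267] jaw 1.221 xaxis [ 0.  0. -1.] q6 -0.146 open 0.0916 F [-0.05  0.48 -0.12] Tz [-0.08 -0.02  0.04]
 spin -0.5498 (alt 2.592 ) slide now [   6.7 -182.9  354.2] after spin [   6.7 -341.   206.5]
t 1.0 pos [0.1799 0.4932 0.2267] jaw 1.221 xaxis [ 0.  0. -1.] q6 -0.146 open 0.0916 F [-0.05  0.48 -0.12] Tz [-0.08 -0.02  0.04]
 spin -0.5498 (alt 2.592 ) slide now [   6.7 -532.1  534.9] after spin [   6.7 -733.2  178. ]
```

Call:
send_rows(motion=[{"hand": 1,"slide": [0,0,40],"spin": -0.1375},{"hand": 1,"slide": [0,0,40],"spin": -0.1375},{"hand": 1,"slide": [0,0,40],"spin": -0.1375},{"hand": 1,"slide": [0,-20,40],"spin": -0.1375},{"hand": 1,"slide": [0,-48,0],"spin": 0},{"hand": 1,"slide": [0,-48,0],"spin": 0},{"hand": 1,"slide": [0,-48,0],"spin": 0},{"hand": 1,"slide": [0,-48,0],"spin": 0}])

```text
time: 1.8
tool_pos: [0.3864, 0.2621, 0.2246]
tool_rot: [1.206, 1.568, 1.437]
contact_force: [-0.2, -0.4, -0.2]
opening: 0.0912
```

```bash
python3 - <<'E'
from h import *
plan([.50,-.19,.22],0.2+np.pi/2)
E
```

```text
t 1.8 pos [0.3864 0.2621 0.2246] jaw 1.8022 xaxis [ 3.0e-04  2.3e-03 -1.0e+00] q6 -1.373 open 0.0912 F [-0.22 -0.41 -0.2 ] Tz [ 0.01 -0.03  0.04]
 spin 0.0314 (alt -3.11 ) slide now [   3.6 -466.1    6.9] after spin [   3.6 -465.6   21.5]
```

Call:
send_rows(motion=[{"hand": 1,"slide": [0,-50,3],"spin": 0.03},{"hand": 1,"slide": [0,-50,3],"spin": 0},{"hand": 1,"slide": [0,-50,3],"spin": 0},{"hand": 1,"slide": [0,-50,3],"spin": 0},{"hand": 1,"slide": [0,-50,3],"spin": 0},{"hand": 1,"slide": [0,-50,3],"spin": 0},{"hand": 1,"slide": [0,-50,3],"spin": 0},{"hand": 1,"slide": [0,-50,0],"spin": 0}])

```text
time: 2.6
tool_pos: [0.486, -0.1256, 0.2258]
tool_rot: [0.173, 1.564, 0.373]
contact_force: [1.0, 0.3, 0.3]
opening: 0.0918
```

Call:
send_rows(motion=[{"hand": 1,"slide": [0,-50,0],"spin": 0},{"hand": 1,"slide": [0,-25,0],"spin": 0},{"hand": 1,"slide": [0,0,0],"spin": 0},{"hand": 1,"slide": [0,0,0],"spin": 0}])

```text
time: 3.0
tool_pos: [0.5008, -0.2066, 0.2248]
tool_rot: [0.011, 1.564, 0.204]
contact_force: [-0.5, -0.0, -0.4]
opening: 0.0915
```

```bash
python3 - <<'E'
from h import *
o,T=tool()
p=vision.read_camera('wrist'); save(p,'w1.png'); W=cloud(p,T@p['T_tool_cam']); np.save('w1.npy',W)
plan([.50,-.19,.22],0.2+np.pi/2); print(p['T_tool_cam'].round(3))
for t in ['wrench','wrench_grip','spanner']:
  for r in vision.cut_out(p,t)[:3]: print(t,r['conf'],r['uv'],np.nanmedian(W[r['mask']],0),r['mask'].sum())
E
```

```text
t 3.05 pos [ 0.5008 -0.2063  0.2248] jaw 1.7641 xaxis [ 0.0066  0.0011 -1.    ] q6 -2.3 open 0.0917 F [0.34 0.76 0.8 ] Tz [-0.    0.04  0.01]
 spin -0.0067 (alt 3.135 ) slide now [ 4.8 16.1  2.3] after spin [ 4.8 16.1  2.5]
[[-0.    -0.297  0.955 -0.158]
 [ 1.    -0.     0.    -0.   ]
 [ 0.     0.955  0.297 -0.08 ]
 [ 0.     0.     0.     1.   ]]
wrench 0.98 [330.7, 226.8] [ 0.51274467 -0.19249818  0.05547135] 7473
wrench 0.8 [86.8, 294.1] [ 0.63634573 -0.41070131  0.01885386] 826
wrench 0.58 [438.6, 403.2] [ 0.69124468 -0.03691114  0.01599874] 1104
wrench_grip 0.83 [333.4, 143.2] [ 0.44601998 -0.2021551   0.05544202] 2997
wrench_grip 0.64 [84.7, 291.4] [ 0.63611344 -0.41069242  0.01877939] 851
spanner 0.81 [218.7, 220.6] [ 0.52834685 -0.2866955   0.04946665] 6302
```

View pics/w1.png

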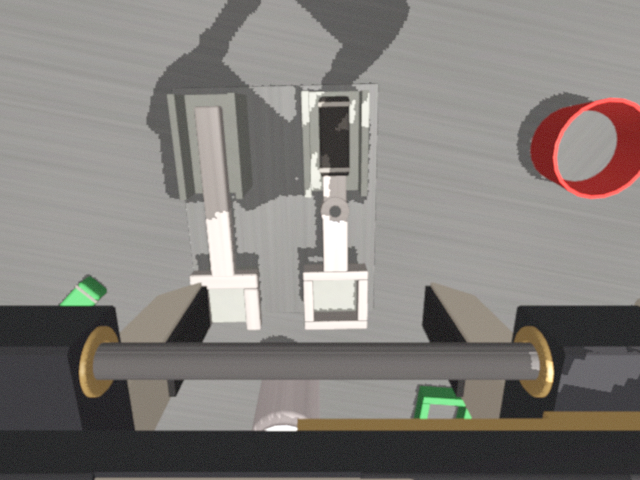

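```bash
cat >> h.py <<'E'
def fitwrench(X, z_ok):
    """fit axis: principal line through neck+grip points, and ring rect"""
    pass
E
python3 - <<'E'
from h import *
W=np.load('w1.npy')
# neck points: centre line by rows
for r in [105,115,125,150,165,185,195,230,240,250,260,270,278,290,300,310,320,326]:
    x=W[r,290:380]; k=(x[:,2]>.051)&(x[:,2]<.061)
    print(r,k.sum(),x[k].mean(0).round(4) if k.any() else '', np.r_[np.where(k)[0][[0,-1]]]+290 if k.any() else '', x[k][[0,-1]].round(4).tolist() if k.any() else '')
E
```

```text
105 35 [ 0.4181 -0.2082  0.056 ] [306 361] [[0.4222, -0.2292, 0.0606], [0.4142, -0.1885, 0.0581]]
115 34 [ 0.4251 -0.2061  0.0552] [318 361] [[0.4277, -0.2189, 0.0516], [0.4213, -0.1869, 0.0582]]
125 36 [ 0.4326 -0.2058  0.0562] [304 364] [[0.4367, -0.2281, 0.061], [0.428, -0.1833, 0.0609]]
150 34 [ 0.4512 -0.2019  0.0559] [304 362] [[0.4551, -0.2246, 0.0609], [0.4466, -0.1804, 0.0597]]
165 34 [ 0.4624 -0.1981  0.0561] [307 367] [[0.466, -0.2202, 0.061], [0.457, -0.1741, 0.0609]]
185 23 [ 0.4782 -0.1945  0.055 ] [324 360] [[0.4801, -0.2037, 0.0548], [0.4743, -0.1753, 0.0561]]
195 23 [ 0.4866 -0.1945  0.055 ] [310 345] [[0.4891, -0.2134, 0.0606], [0.4848, -0.1853, 0.0554]]
230 24 [ 0.5154 -0.1877  0.0558] [323 346] [[0.5173, -0.1971, 0.0559], [0.5137, -0.1782, 0.0554]]
240 24 [ 0.5242 -0.1858  0.0554] [323 346] [[0.5262, -0.1953, 0.0548], [0.5226, -0.1762, 0.0545]]
250 24 [ 0.5328 -0.184   0.0558] [323 346] [[0.5346, -0.1936, 0.0561], [0.5306, -0.1746, 0.0567]]
260 23 [ 0.5417 -0.1817  0.0556] [324 346] [[0.5435, -0.1909, 0.0555], [0.5405, -0.1722, 0.0539]]
270 53 [ 0.5506 -0.176   0.0541] [307 366] [[0.5569, -0.2033, 0.0518], [0.5463, -0.1532, 0.0538]]
278 65 [ 0.558  -0.1783  0.0556] [303 367] [[0.5637, -0.2055, 0.0548], [0.5529, -0.1509, 0.0552]]
290 18 [ 0.5692 -0.1759  0.0557] [304 366] [[0.5742, -0.2026, 0.0562], [0.5642, -0.1492, 0.0553]]
300 18 [ 0.5786 -0.174   0.0559] [304 366] [[0.5841, -0.2008, 0.0553], [0.5736, -0.147, 0.0554]]
310 18 [ 0.5884 -0.1719  0.0555] [304 366] [[0.5938, -0.199, 0.0554], [0.5836, -0.1445, 0.0545]]
320 62 [ 0.5987 -0.1692  0.0544] [305 366] [[0.603, -0.1964, 0.0562], [0.5939, -0.142, 0.0536]]
326 61 [ 0.604  -0.1683  0.0557] [305 366] [[0.6094, -0.1952, 0.0554], [0.5994, -0.1408, 0.0544]]
```

```bash
python3 - <<'E'
from h import *
plan([.528,-.185,.027],0.215+np.pi/2)
E
```

```text
t 3.2 pos [ 0.501  -0.2051  0.2253] jaw 1.7662 xaxis [ 0.0073  0.001  -1.    ] q6 -2.3 open 0.0919 F [ 0.69 -0.39  0.47] Tz [0.06 0.02 0.  ]
 spin -0.0196 (alt 3.122 ) slide now [198.5  14.6  29. ] after spin [198.5  14.   29.2]
```

Call:
send_rows(motion=[{"hand": 1,"slide": [10,14,30],"spin": -0.02},{"hand": 1,"slide": [45,0,0],"spin": 0},{"hand": 1,"slide": [45,0,0],"spin": 0}], grip_force=50)

```text
time: 3.5
tool_pos: [0.5341, -0.1837, 0.1312]
tool_rot: [-0.509, 1.547, -0.288]
contact_force: [0.3, -0.1, -1.6]
opening: 0.0918
```

```bash
python3 - <<'E'
from h import *
plan([.528,-.185,.027],0.215+np.pi/2)
E
```

```text
t 3.5 pos [ 0.5341 -0.1837  0.1312] jaw 1.791 xaxis [ 0.023  -0.0068 -0.9997] q6 -2.263 open 0.0918 F [ 0.34 -0.09 -1.56] Tz [0.11 0.02 0.02]
 spin 0.0052 (alt -3.136 ) slide now [104.    1.3  -8.4] after spin [104.    1.3  -8.4]
```

Call:
send_rows(motion=[{"hand": 1,"slide": [20,1,-3],"spin": 0},{"hand": 1,"slide": [20,0,-3],"spin": 0},{"hand": 1,"slide": [20,0,-2],"spin": 0}])

```text
time: 3.8
tool_pos: [0.526, -0.1793, 0.0663]
tool_rot: [-0.439, 1.551, -0.212]
contact_force: [-1.0, -0.6, -0.1]
opening: 0.0913
```

```bash
python3 - <<'E'
from h import *
plan([.528,-.185,.027],0.215+np.pi/2)
E
```

```text
t 3.8 pos [ 0.526  -0.1793  0.0663] jaw 1.7976 xaxis [ 0.0191 -0.0041 -0.9998] q6 -2.271 open 0.0913 F [-0.97 -0.56 -0.07] Tz [ 0.12  0.05 -0.02]
 spin 0.0118 (alt -3.13 ) slide now [39.4 -5.6 -0. ] after spin [39.4 -5.6  0. ]
```

Call:
send_rows(motion=[{"hand": 1,"slide": [13,-5,0],"spin": 0.012},{"hand": 1,"slide": [13,0,0],"spin": 0},{"hand": 1,"slide": [11,0,0],"spin": 0}])

```text
time: 4.1
tool_pos: [0.528, -0.1822, 0.0275]
tool_rot: [-0.411, 1.552, -0.194]
contact_force: [0.7, 0.3, 0.0]
opening: 0.0919
```

```bash
python3 - <<'E'
from h import *
plan([.528,-.185,.027],0.215+np.pi/2)
E
```

```text
t 4.1 pos [ 0.528  -0.1822  0.0275] jaw 1.7879 xaxis [ 0.0188 -0.0037 -0.9998] q6 -2.265 open 0.0919 F [0.66 0.33 0.01] Tz [0.02 0.02 0.03]
 spin 0.0021 (alt -3.139 ) slide now [ 0.5 -2.7 -0.7] after spin [ 0.5 -2.8 -0.7]
```

Call:
send_rows(motion=[{"hand": 0,"slide": [0,-2.5,-0.5],"spin": 0},{"hand": -0.3,"slide": [0,0,0],"spin": 0},{"hand": -1,"slide": [0,0,0],"spin": 0},{"hand": -1,"slide": [0,0,0],"spin": 0},{"hand": -1,"slide": [0,0,0],"spin": 0},{"hand": -1,"slide": [0,0,0],"spin": 0},{"hand": -1,"slide": [0,0,0],"spin": 0},{"hand": -1,"slide": [0,0,0],"spin": 0}])

```text
time: 4.9
tool_pos: [0.5296, -0.1854, 0.0292]
tool_rot: [-0.453, 1.548, -0.236]
contact_force: [-0.2, -0.4, 0.1]
opening: 0.0326
```

```bash
python3 - <<'E'
from h import *
plan([.528,-.185,.15],0.215+np.pi/2)
E
```

```text
t 4.9 pos [ 0.5296 -0.1854  0.0292] jaw 1.7881 xaxis [ 0.0221 -0.0053 -0.9997] q6 -2.27 open 0.0326 F [-0.18 -0.4   0.15] Tz [ 0.07  0.02 -0.04]
 spin 0.0023 (alt -3.139 ) slide now [-120.8   -0.4    1. ] after spin [-120.8   -0.4    1. ]
```

Call:
send_rows(motion=[{"hand": -1,"slide": [1.5,0,-1],"spin": 0},{"hand": -1,"slide": [0,0,0],"spin": 0},{"hand": -1,"slide": [0,0,0],"spin": 0},{"hand": -1,"slide": [0,0,0],"spin": 0}])

```text
time: 5.3
tool_pos: [0.5283, -0.1853, 0.0275]
tool_rot: [-0.423, 1.549, -0.206]
contact_force: [0.4, 0.5, 1.1]
opening: 0.0194
```

```bash
python3 - <<'E'
from h import *
plan([.528,-.185,.15],0.215+np.pi/2)
E
```

```text
t 5.3 pos [ 0.5283 -0.1853  0.0275] jaw 1.7873 xaxis [ 0.0218 -0.0046 -0.9998] q6 -2.271 open 0.0194 F [0.38 0.48 1.05] Tz [ 0.2   0.05 -0.07]
 spin 0.0015 (alt -3.14 ) slide now [-122.4   -0.7    2.2] after spin [-122.4   -0.7    2.2]
```

Gripped (19.4 mm ≈ 20 mm neck). Lift straight up.

Call:
send_rows(motion=[{"hand": -1,"slide": [0,0,0],"spin": 0},{"hand": -1,"slide": [-15,0,0],"spin": 0},{"hand": -1,"slide": [-25,0,0],"spin": 0},{"hand": -1,"slide": [-25,0,0],"spin": 0},{"hand": -1,"slide": [-25,0,0],"spin": 0},{"hand": -1,"slide": [-25,0,0],"spin": 0}])

```text
time: 5.9
tool_pos: [0.5198, -0.1821, 0.1364]
tool_rot: [1.103, 1.566, 1.32]
contact_force: [0.3, -0.2, -6.9]
opening: 0.02
```

```bash
python3 - <<'E'
from h import *
o,T=tool()
plan([.56,.23,.17],0.0+np.pi/2)
p=vision.read_camera('wrist'); save(p,'w2.png'); W=cloud(p,T@p['T_tool_cam']); np.save('w2.npy',W)
p=vision.read_camera('top'); save(p,'top2.png')
E
```

```text
t 5.9 pos [ 0.5198 -0.1821  0.1364] jaw 1.7883 xaxis [ 0.0013  0.0051 -1.    ] q6 -2.27 open 0.02 F [ 0.29 -0.24 -6.93] Tz [ 0.01 -0.03 -0.  ]
 spin 0.2176 (alt -2.924 ) slide now [-31.5 393.9 128.3] after spin [-31.5 412.3  40.3]
```

View pics/w2.png

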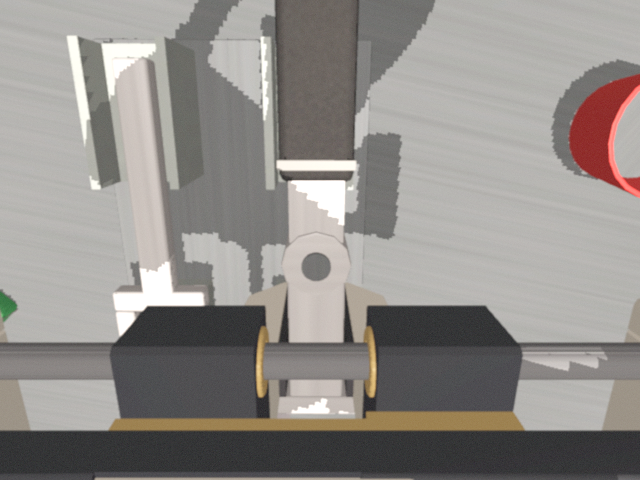

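```bash
python3 - <<'E'
from h import *
W=np.load('w2.npy'); o,T=tool()
for r in [20,60,100,140,190,210,225]:
    x=W[r,270:370]; k=(x[:,2]>.145)&(x[:,2]<.185)
    # to tool frame
    m=x[k].mean(0); print(r,k.sum(),m.round(4),'tool',(T[:3,:3].T@(m-T[:3,3])*1000).round(1))
# hinge boss region
p=cv2.imread('pics/w2.png')
E
```

```text
20 83 [ 0.4184 -0.2046  0.1661] tool [ -28.1    1.5 -105.5]
60 81 [ 0.4286 -0.2023  0.1659] tool [-27.7   1.5 -95.1]
100 78 [ 0.4393 -0.1999  0.1657] tool [-27.5   1.5 -84.1]
140 77 [ 0.4507 -0.1974  0.1657] tool [-27.4   1.5 -72.5]
190 56 [ 0.4662 -0.1942  0.1644] tool [-26.    1.4 -56.7]
210 54 [ 0.4726 -0.1926  0.1644] tool [-25.9   1.5 -50.1]
225 54 [ 0.4776 -0.1917  0.1644] tool [-25.9   1.3 -45. ]
```

```bash
python3 - <<'E'
from h import *
from scipy.optimize import least_squares
for n,(r0,r1,c0,c1) in dict(top=(140,245,150,250),scene=(300,420,350,455)).items():
    W=np.load(n+'0.npy')[r0:r1,c0:c1].reshape(-1,3)
    d=np.hypot(*(W[:,:2]-[.613,.233]).T)
    rim=W[(d>.07)&(d<.1)&(abs(W[:,2]-.07)<.004)]
    for lo,hi in ((.097,.103),(.0985,.103)):
        t=W[(d<.03)&(W[:,2]>lo)&(W[:,2]<hi)]; print(n,'top',len(t),t.mean(0).round(4),cv2.minAreaRect((t[:,:2]*1000).astype(np.float32)))
    # shoulder ring points: angular-bin mean of rim radius
    f=least_squares(lambda q:np.hypot(rim[:,0]-q[0],rim[:,1]-q[1])-q[2],[.613,.233,.084],loss='soft_l1',f_scale=.002)
    print(n,'rim',len(rim),f.x.round(4),rim[:,2].mean())
a=cv2.imread('pics/top0.png')[183:213,180:215]; b=cv2.imread('pics/scene0.png')[330:370,383:428]
A=cv2.resize(a,(400,343),interpolation=cv2.INTER_CUBIC);B=cv2.resize(b,(386,343),interpolation=cv2.INTER_CUBIC)
cv2.imwrite('pics/bolt.png',np.hstack([A,B]))
E
```

```text
top top 93 [0.6109 0.2317 0.1003] ((610.5728149414062, 232.70619201660156), (31.910770416259766, 36.5252799987793), 9.386002540588379)
top top 77 [0.611  0.2309 0.1008] ((611.9102783203125, 230.9795379638672), (31.332794189453125, 32.630558013916016), 2.6632797718048096)
top rim 720 [0.6118 0.233  0.0836] 0.0705249113410953
scene top 107 [0.6131 0.2341 0.0997] ((613.8290405273438, 234.58279418945312), (31.832866668701172, 35.128780364990234), 3.9084200859069824)
scene top 76 [0.6127 0.2338 0.1005] ((613.6265869140625, 234.00697326660156), (34.04970169067383, 30.63338279724121), 88.68340301513672)
scene rim 905 [0.6135 0.2331 0.0836] 0.0699688442710145
```

View pics/bolt.png

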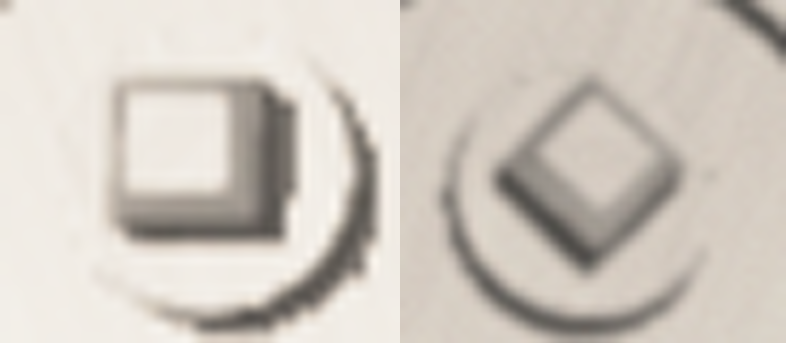

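```bash
python3 - <<'E'
from h import *
plan([.645,.12,.20],0.0+np.pi/2)
E
```

```text
t 6.0 pos [ 0.522  -0.1832  0.1389] jaw 1.7884 xaxis [ 0.0083  0.0015 -1.    ] q6 -2.27 open 0.0195 F [ 1.52 -0.44 -6.86] Tz [ 0.03 -0.14 -0.06]
 spin 0.2176 (alt -2.924 ) slide now [-59.6 269.5 186. ] after spin [-59.6 303.3 123.5]
```

Call:
send_rows(motion=[{"hand": -1,"slide": [-30,0,0],"spin": 0.07},{"hand": -1,"slide": [-30,5,0],"spin": 0.07},{"hand": -1,"slide": [0,30,10],"spin": 0.077},{"hand": -1,"slide": [0,35,15],"spin": 0},{"hand": -1,"slide": [0,40,20],"spin": 0},{"hand": -1,"slide": [0,40,20],"spin": 0},{"hand": -1,"slide": [0,40,20],"spin": 0},{"hand": -1,"slide": [0,40,20],"spin": 0}])

```text
time: 6.8
tool_pos: [0.6213, 0.0489, 0.183]
tool_rot: [2.864, 1.554, 2.845]
contact_force: [0.4, -1.5, -7.6]
opening: 0.0195
```

```bash
python3 - <<'E'
from h import *
plan([.645,.12,.20],0.0+np.pi/2)
E
```

```text
t 6.8 pos [0.6213 0.0489 0.183 ] jaw 1.5519 xaxis [-0.0164  0.005  -0.9999] q6 -1.6 open 0.0195 F [ 0.44 -1.48 -7.56] Tz [-0.07 -0.18 -0.02]
 spin -0.0189 (alt 3.123 ) slide now [-17.   71.6  22.1] after spin [-17.   71.2  23.5]
```

Call:
send_rows(motion=[{"hand": -1,"slide": [-10,30,10],"spin": -0.019},{"hand": -1,"slide": [-7,25,10],"spin": 0},{"hand": -1,"slide": [0,12,3],"spin": 0},{"hand": -1,"slide": [0,0,0],"spin": 0}])

```text
time: 7.2
tool_pos: [0.6436, 0.1248, 0.1867]
tool_rot: [2.968, 1.538, 2.976]
contact_force: [-1.1, -0.5, -7.7]
opening: 0.0201
```

```bash
python3 - <<'E'
from h import *
o,T=tool()
p=vision.read_camera('wrist'); save(p,'w3.png'); W=cloud(p,T@p['T_tool_cam']); np.savez('w3.npz',W=W,T=T,C=T@p['T_tool_cam'],K=[p['fx'],p['fy'],p['cx'],p['cy']])
plan([.645,.12,.20],0.0+np.pi/2)
E
```

```text
t 7.25 pos [0.6432 0.1238 0.1865] jaw 1.5784 xaxis [-0.0336  0.005  -0.9994] q6 -1.51 open 0.0198 F [-0.26  0.34 -8.1 ] Tz [ 0.04 -0.1  -0.  ]
 spin 0.0076 (alt -3.134 ) slide now [-13.5  -3.8   1.3] after spin [-13.5  -3.8   1.3]
```

View pics/w3.png

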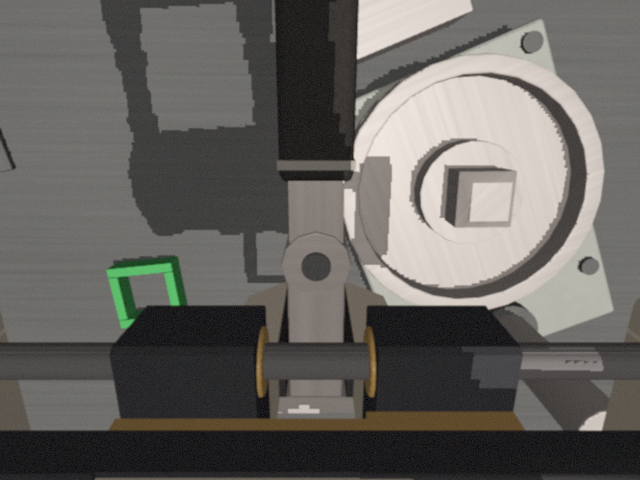

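```bash
python3 - <<'E'
from h import *
d=np.load('w3.npz'); W=d['W']; im=cv2.imread('pics/w3.png')
cv2.imwrite('pics/b3.png',cv2.resize(im[150:245,425:535],None,fx=6,fy=6,interpolation=cv2.INTER_CUBIC))
sub=W[150:245,425:535]
t=(sub[...,2]>.0975)&(sub[...,2]<.105); t[:, :40]=False
X=sub[t]; print(t.sum(),X.mean(0),cv2.minAreaRect((X[:,:2]*1000).astype(np.float32)))
f=W[...,2]
rim=W[:300,340:][(abs(W[:300,340:,2]-.0705)<.003)]
from scipy.optimize import least_squares
q=least_squares(lambda q:np.hypot(rim[:,0]-q[0],rim[:,1]-q[1])-q[2],[.613,.233,.08],loss='soft_l1',f_scale=.002)
dd=np.hypot(*(rim[:,:2]-q.x[:2]).T); 
rim=rim[(dd>.072)]; q=least_squares(lambda q:np.hypot(rim[:,0]-q[0],rim[:,1]-q[1])-q[2],[.613,.233,.084],loss='soft_l1',f_scale=.002); print(q.x,len(rim))
b=(abs(sub[...,2]-.07)<.003); print(sub[b].mean(0))
E
```

```text
1935 [0.6140124  0.23179556 0.09955871] ((614.3457641601562, 232.03233337402344), (29.070858001708984, 29.01163101196289), 1.1667588949203491)
[0.61378389 0.23235151 0.08286513] 12159
[0.61301987 0.22737542 0.06981312]
```

View pics/b3.png

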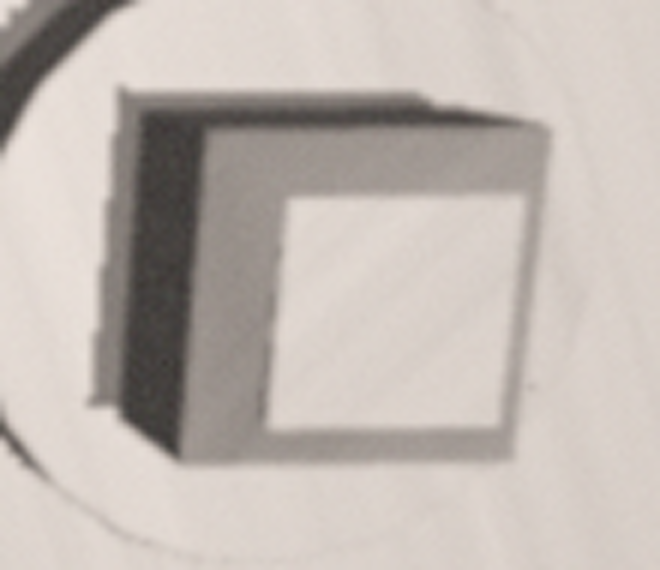

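```bash
python3 - <<'E'
from h import *
d=np.load('w3.npz'); fx,fy,cx,cy=d['K']; C=d['C']; T=d['T']
def ray(u,v,z):
    r=C[:3,:3]@[(u-cx)/fx,(v-cy)/fy,1]; s=(z-C[2,3])/r[2]; return C[:3,3]+s*r
for cs,z in (([(287,198),(528,193),(503,428),(263,432)],.1),([(207,128),(550,128),(514,460),(182,462)],.092)):
    P=np.array([ray(u/6+425-.4,v/6+150-.4,z) for u,v in cs]); print(P.round(4)[:,:2].tolist(),P.mean(0).round(4))
    for i,j in((0,1),(3,2),(0,3),(1,2)):
        e=P[j]-P[i]; a=np.degrees(np.arctan2(e[1],e[0])); print(round(np.linalg.norm(e)*1000,1),round((a+45)%90-45,2))
# wrench axis in this picture: neck/grip centre line
W=d['W']
for r in [20,60,100,140,190,210,225]:
    x=W[r,265:375]; k=(x[:,2]>.195)&(x[:,2]<.235); m=x[k].mean(0); print(r,k.sum(),m.round(4),'tool',(T[:3,:3].T@(m-T[:3,3])*1000).round(1))
h=ray(316,266,.2135); print('hinge',h,(T[:3,:3].T@(h-T[:3,3])*1000).round(1), W[240:255,316].round(4)[::5])
E
```

```text
[[0.6029, 0.2205], [0.6022, 0.2449], [0.6267, 0.2456], [0.6273, 0.2206]] [0.6148 0.2329 0.1   ]
24.4 1.61
25.0 1.37
24.4 0.44
24.5 1.72
[[0.5968, 0.2145], [0.5965, 0.2502], [0.6321, 0.2512], [0.6325, 0.2154]] [0.6145 0.2328 0.092 ]
35.7 0.43
35.8 0.74
35.7 1.5
35.6 1.7
20 83 [0.5409 0.124  0.2202] tool [ -30.1    0.2 -103.7]
60 81 [0.5513 0.1241 0.2195] tool [-29.7   0.2 -93.4]
100 78 [0.5623 0.1243 0.219 ] tool [-29.6   0.3 -82.3]
140 75 [0.5739 0.1243 0.2183] tool [-29.3   0.2 -70.7]
190 56 [0.5896 0.1243 0.2168] tool [-28.3   0.1 -54.9]
210 55 [0.5962 0.1245 0.2165] tool [-28.2   0.2 -48.3]
225 54 [0.6014 0.1244 0.2162] tool [-28.    0.1 -43.2]
hinge [0.61665832 0.12469401 0.2135    ] [-25.9   0.2 -27.8] [[0.6066 0.1246 0.216 ]
 [0.608  0.1246 0.2171]
 [0.6098 0.1246 0.2169]]
```

```bash
python3 - <<'E'
from h import *
d=np.load('w3.npz'); fx,fy,cx,cy=d['K']; T=d['T']; C=np.linalg.inv(T)@d['C']
im=cv2.imread('pics/w3.png'); g=cv2.cvtColor(im,6)[235:295,280:350]
c=cv2.HoughCircles(cv2.GaussianBlur(g,(3,3),0),cv2.HOUGH_GRADIENT,1,50,param1=80,param2=12,minRadius=10,maxRadius=38); print(c+np.array([280,235,0]))
for (u,v) in ((316,266),):
  for x in(-.0275,-.0285):
    r=C[:3,:3]@[(u-cx)/fx,(v-cy)/fy,1]; s=(x-C[0,3])/r[0]; print((C[:3,3]+s*r)*1000)
plan([.5645,.2325,.15],np.pi/2+.02)
E
```

```text
[[[315.5        266.5         14.10000038]]]
[-27.5          0.2265357  -28.44224397]
[-28.5          0.22549616 -28.83659435]
t 7.25 pos [0.6432 0.1238 0.1865] jaw 1.5784 xaxis [-0.0336  0.005  -0.9994] q6 -1.51 open 0.0198 F [-0.26  0.34 -8.1 ] Tz [ 0.04 -0.1  -0.  ]
 spin -0.0124 (alt 3.129 ) slide now [ 39.7 109.1 -76.6] after spin [ 39.7 110.  -75.3]
```

```bash
cat >> h.py <<'E'
H=np.array([-.008,.0002,.0532,1])
def head(bolt=(.6146,.2329),yaw=.021):
    o,T=tool(); h=T@H; y=T[:3,1]; c=np.arctan2(y[1],y[0])-np.pi/2
    sp=c-yaw; R2=T[:3,:3]@Ro.from_euler('x',sp).as_matrix(); h2=T[:3,3]+R2@H[:3]
    e=np.array([bolt[0]-h2[0],bolt[1]-h2[1],.07-h2[2]])
    print('t',o['time'],'head',h[:3].round(4),'yaw',c.round(4),'spin',sp.round(4),'slide(after spin)',(R2.T@e*1000).round(1),'xax',T[:3,0].round(4),'F',o['contact_force'].round(1),'M',o['torque'].round(2),'open',o['opening'].__round__(4),'tcp',T[:3,3].round(4))
E
python3 -c "
from h import *
head()"
```

```text
t 7.25 head [0.6967 0.1244 0.1927] yaw 0.0076 spin -0.0134 slide(after spin) [126.  108.8 -75.6] xax [-0.0336  0.005  -0.9994] F [-0.3  0.3 -8.1] M [ 0.04 -0.1  -0.  ] open 0.0198 tcp [0.6432 0.1238 0.1865]
```

Call:
send_rows(motion=[{"hand": -1,"slide": [5,5,-25],"spin": -0.012},{"hand": -1,"slide": [5,20,-25],"spin": 0},{"hand": -1,"slide": [5,25,-20],"spin": 0},{"hand": -1,"slide": [5,25,-10],"spin": 0},{"hand": -1,"slide": [5,20,-3],"spin": 0},{"hand": -1,"slide": [0,10,0],"spin": 0},{"hand": -1,"slide": [0,0,0],"spin": 0}])

```text
time: 7.95
tool_pos: [0.5516, 0.2174, 0.1567]
tool_rot: [-3.092, 1.526, -3.085]
contact_force: [-0.5, -0.5, -6.3]
opening: 0.0194
```

```bash
python3 -c "
from h import *
head()"
```

```text
t 7.95 head [0.6051 0.2181 0.1624] yaw 0.0079 spin -0.0131 slide(after spin) [91.8 14.1 13.9] xax [-0.0442 -0.0025 -0.999 ] F [-0.5 -0.5 -6.3] M [-0.01 -0.12  0.07] open 0.0194 tcp [0.5516 0.2174 0.1567]
```

Call:
send_rows(motion=[{"hand": -1,"slide": [10,7,6],"spin": -0.013},{"hand": -1,"slide": [15,6,5],"spin": 0},{"hand": -1,"slide": [10,1,2],"spin": 0},{"hand": -1,"slide": [5,0,0],"spin": 0},{"hand": -1,"slide": [0,0,0],"spin": 0}])

```text
time: 8.45
tool_pos: [0.5651, 0.228, 0.1109]
tool_rot: [-3.059, 1.525, -3.041]
contact_force: [-0.1, 0.3, -8.0]
opening: 0.0195
```

```bash
python3 -c "
from h import *
head()
p=vision.read_camera('scene'); save(p,'s4.png'); cv2.imwrite('pics/s4c.png',cv2.resize(p['pixels'][270:420,320:480],None,fx=4,fy=4,interpolation=cv2.INTER_CUBIC))
o,T=tool(); p=vision.read_camera('wrist'); W=cloud(p,T@p['T_tool_cam'])
for r in [20,60,100,140,190,210,225]:
    x=W[r,265:375]; k=(x[:,2]>.11)&(x[:,2]<.20); m=x[k].mean(0); print(r,k.sum(),m.round(4),'tool',(T[:3,:3].T@(m-T[:3,3])*1000).round(1))
head()
"
```

```text
t 8.45 head [0.6186 0.2292 0.1165] yaw 0.0179 spin -0.0031 slide(after spin) [46.6  3.8 -1.7] xax [-0.0456 -0.0046 -0.9989] F [-0.1  0.3 -8. ] M [ 0.06 -0.19 -0.01] open 0.0195 tcp [0.5651 0.228  0.1109]
20 83 [0.463  0.2265 0.1461] tool [ -30.1    0.2 -103.7]
60 80 [0.4733 0.2267 0.1453] tool [-29.8   0.2 -93.3]
100 79 [0.4843 0.2269 0.1447] tool [-29.7   0.2 -82.3]
140 77 [0.4959 0.2271 0.1437] tool [-29.2   0.2 -70.7]
190 55 [0.5116 0.2273 0.1421] tool [-28.3   0.2 -54.9]
210 55 [0.5183 0.2275 0.1416] tool [-28.1   0.2 -48.3]
225 54 [0.5234 0.2274 0.1411] tool [-27.9   0.  -43.1]
t 8.55 head [0.619  0.2294 0.1177] yaw 0.018 spin -0.003 slide(after spin) [47.9  3.6 -2.2] xax [-0.0439 -0.0042 -0.999 ] F [ 0.3  0.4 -7.1] M [-0.01 -0.2   0.04] open 0.0196 tcp [0.5655 0.2282 0.1121]
```

View pics/s4c.png

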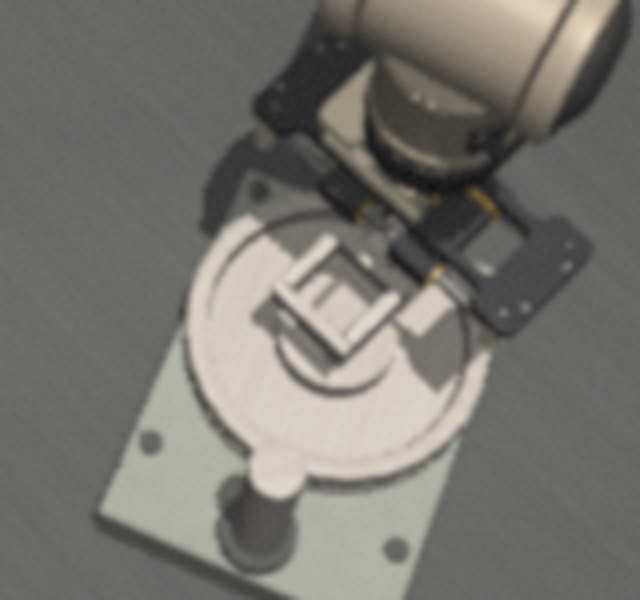

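```bash
python3 - <<'E'
from h import *
o,T=tool(); head()
p=vision.read_camera('scene'); W=cloud(p); im=p['pixels']
sub=W[320:365,380:428]
# restrict to near head
hd=(T@H)[:2]
k=(np.hypot(sub[...,0]-hd[0],sub[...,1]-hd[1])<.042)&(sub[...,2]>.122)&(sub[...,2]<.145)
X=sub[k]; print('ring',k.sum(),X.mean(0).round(4),cv2.minAreaRect((X[:,:2]*1000).astype(np.float32)))
b=(sub[...,2]>.097)&(sub[...,2]<.104)&(np.hypot(sub[...,0]-.6135,sub[...,1]-.233)<.025); X=sub[b]; print('bolt',b.sum(),X.mean(0).round(4),cv2.minAreaRect((X[:,:2]*1000).astype(np.float32)))
cv2.imwrite('pics/s5.png',cv2.resize(im[325:365,380:428],None,fx=14,fy=14,interpolation=cv2.INTER_CUBIC))
np.savez('s5.npz',C=p['world_from_camera'],K=[p['fx'],p['fy'],p['cx'],p['cy']])
E
```

```text
t 8.55 head [0.619  0.2294 0.1177] yaw 0.018 spin -0.003 slide(after spin) [47.9  3.6 -2.2] xax [-0.0439 -0.0042 -0.999 ] F [ 0.3  0.4 -7.1] M [-0.01 -0.2   0.04] open 0.0196 tcp [0.5655 0.2282 0.1121]
ring 440 [0.6152 0.2297 0.1351] ((612.3069458007812, 229.3603973388672), (68.89546966552734, 56.36212921142578), 1.4226547479629517)
bolt 99 [0.6116 0.2303 0.1001] ((611.2528076171875, 229.58099365234375), (25.041168212890625, 26.301586151123047), 87.97968292236328)
```

View pics/s5.png

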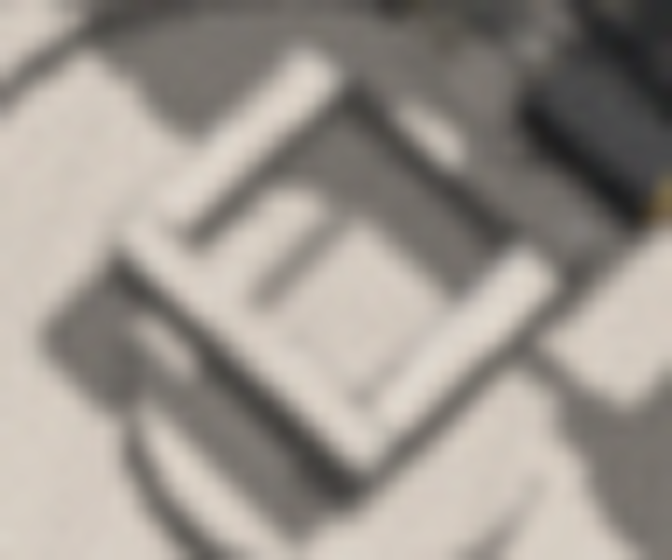

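Call:
send_rows(motion=[{"hand": -1,"slide": [3,3.5,-3.5],"spin": -0.003},{"hand": -1,"slide": [8,0,-1],"spin": 0},{"hand": -1,"slide": [0,0,0],"spin": 0}])

```text
time: 8.9
tool_pos: [0.5608, 0.2322, 0.1026]
tool_rot: [-3.087, 1.531, -3.066]
contact_force: [1.2, 0.7, -6.6]
opening: 0.0199
```

```bash
python3 -c "
from h import *
head((.6138,.2330))"
```

```text
t 8.9 head [0.6143 0.2336 0.1085] yaw 0.0213 spin 0.0003 slide(after spin) [38.4 -0.5  1.1] xax [-0.0401 -0.003  -0.9992] F [ 1.2  0.7 -6.6] M [ 0.04 -0.07  0.01] open 0.0199 tcp [0.5608 0.2322 0.1026]
```

Call:
send_rows(motion=[{"hand": -1,"slide": [7,-0.5,0],"spin": 0},{"hand": -1,"slide": [7,0,0],"spin": 0},{"hand": -1,"slide": [0,0,0],"spin": 0}])

```text
time: 9.2
tool_pos: [0.5601, 0.2317, 0.0876]
tool_rot: [-3.087, 1.531, -3.065]
contact_force: [-0.3, -0.2, -7.4]
opening: 0.0193
```

```bash
python3 -c "
from h import *
head((.6138,.2330))
p=vision.read_camera('scene');cv2.imwrite('pics/s6.png',cv2.resize(p['pixels'][325:365,380:428],None,fx=14,fy=14,interpolation=cv2.INTER_CUBIC))"
```

```text
t 9.2 head [0.6136 0.2331 0.0935] yaw 0.0217 spin 0.0007 slide(after spin) [23.4 -0.   1.2] xax [-0.0397 -0.003  -0.9992] F [-0.3 -0.2 -7.4] M [-0.   -0.16  0.02] open 0.0193 tcp [0.5601 0.2317 0.0876]
```

View pics/s6.png

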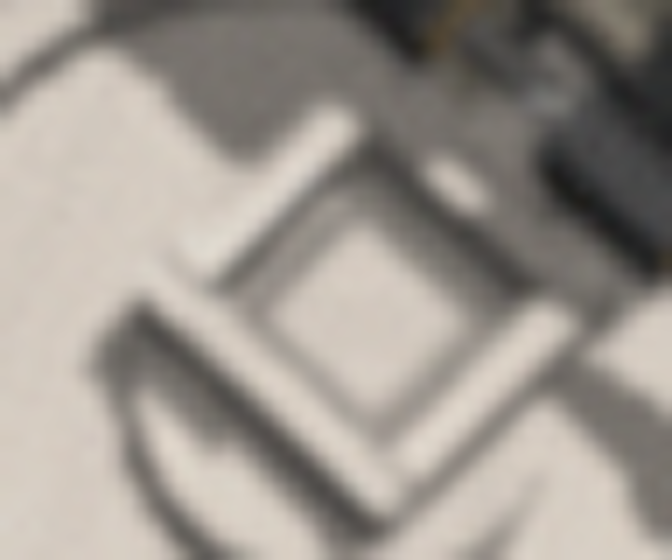

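Call:
send_rows(motion=[{"hand": -1,"slide": [6,0,0.2],"spin": 0},{"hand": -1,"slide": [6,0,0.4],"spin": 0}])

```text
time: 9.45
tool_pos: [0.5613, 0.2319, 0.0763]
tool_rot: [-3.101, 1.534, -3.08]
contact_force: [0.0, -1.2, -6.4]
opening: 0.0195
```

```bash
python3 -c "
from h import *
head((.6138,.2330))"
```

```text
t 9.45 head [0.6147 0.2333 0.0823] yaw 0.0215 spin 0.0005 slide(after spin) [12.3 -0.2 -0.5] xax [-0.037  -0.0023 -0.9993] F [ 0.  -1.2 -6.4] M [ 0.05 -0.17  0.02] open 0.0195 tcp [0.5613 0.2319 0.0763]
```

Call:
send_rows(motion=[{"hand": -1,"slide": [5,-0.2,-0.3],"spin": 0},{"hand": -1,"slide": [3,0,0],"spin": 0},{"hand": -1,"slide": [2,0,0],"spin": 0}])

```text
time: 9.75
tool_pos: [0.5602, 0.2316, 0.0647]
tool_rot: [-3.096, 1.533, -3.075]
contact_force: [-2.8, 0.3, 0.1]
opening: 0.0197
```

```bash
python3 -c "
from h import *
head((.6138,.2330))"
```

```text
t 9.75 head [0.6137 0.233  0.0707] yaw 0.0215 spin 0.0005 slide(after spin) [0.7 0.1 0.1] xax [-0.0382 -0.0025 -0.9993] F [-2.8  0.3  0.1] M [-0.09  0.08 -0.03] open 0.0197 tcp [0.5602 0.2316 0.0647]
```

Call:
send_rows(motion=[{"hand": -0.25,"slide": [0,0,0],"spin": 0},{"hand": -0.25,"slide": [0,0,0],"spin": 0},{"hand": -0.25,"slide": [0,0,0],"spin": 0},{"hand": -0.25,"slide": [0,0,0],"spin": 0}])

```text
time: 10.15
tool_pos: [0.5627, 0.2323, 0.068]
tool_rot: [-3.141, 1.539, -3.12]
contact_force: [0.0, -0.3, 0.4]
opening: 0.0345
```

```bash
python3 -c "
from h import *
head((.6138,.2330))
p=vision.read_camera('scene');W=cloud(p);cv2.imwrite('pics/s7.png',cv2.resize(p['pixels'][310:390,350:450],None,fx=7,fy=7,interpolation=cv2.INTER_CUBIC))
o,T=tool(); p=vision.read_camera('wrist'); save(p,'w7.png'); W=cloud(p,T@p['T_tool_cam'])
for r in [20,60,100,140,190,210,225]:
    x=W[r,265:375]; k=(x[:,2]>.08)&(x[:,2]<.11); m=x[k].mean(0); print(r,k.sum(),m.round(4))
"
```

```text
t 10.15 head [0.6161 0.2336 0.0743] yaw 0.0215 spin 0.0005 slide(after spin) [ 4.4 -0.5 -2.2] xax [-3.130e-02 -7.000e-04 -9.995e-01] F [ 0.  -0.3  0.4] M [ 0.07  0.05 -0.02] open 0.0345 tcp [0.5627 0.2323 0.068 ]
20 77 [0.4575 0.2296 0.0895]
60 75 [0.4689 0.2299 0.0895]
100 72 [0.4809 0.2302 0.0896]
140 70 [0.4935 0.2305 0.0897]
190 52 [0.5103 0.2305 0.0887]
210 52 [0.5173 0.2307 0.0888]
225 53 [0.5226 0.2309 0.0893]
```

View pics/s7.png

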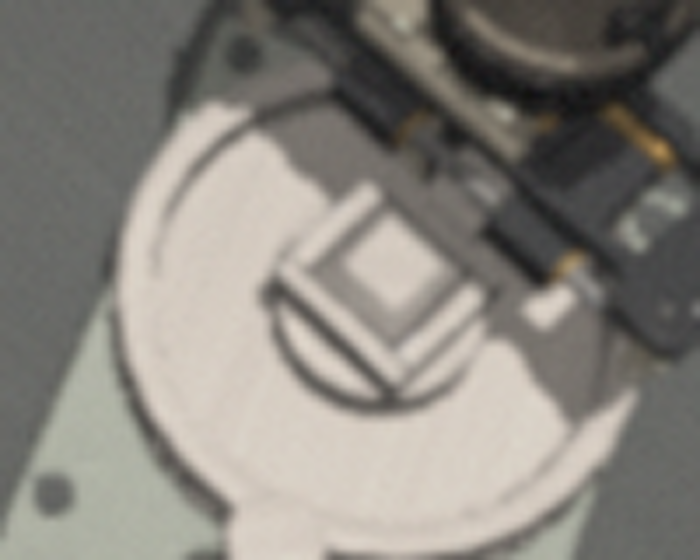

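View pics/w7.png

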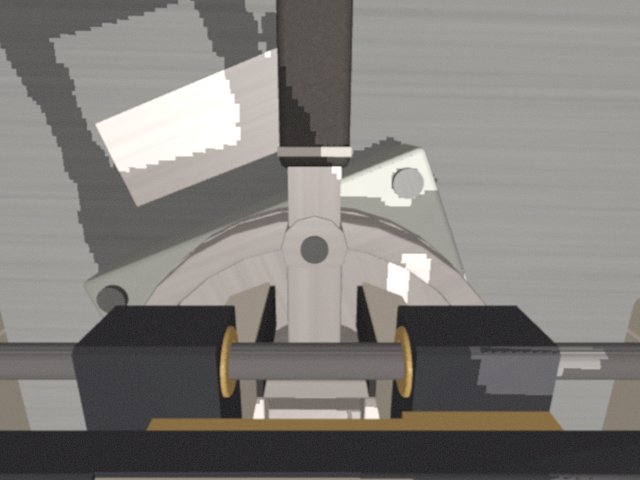

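Call:
send_rows(motion=[{"hand": -0.2,"slide": [0,0,0],"spin": 0},{"hand": -0.2,"slide": [0,0,0],"spin": 0},{"hand": -0.2,"slide": [0,0,0],"spin": 0},{"hand": -0.2,"slide": [-10,0,0],"spin": 0},{"hand": -0.2,"slide": [-15,0,0],"spin": 0},{"hand": -0.2,"slide": [-15,0,0],"spin": 0}])

```text
time: 10.85
tool_pos: [0.5627, 0.2319, 0.1081]
tool_rot: [-3.111, 1.535, -3.089]
contact_force: [-0.3, -0.2, 0.4]
opening: 0.0371
```

```bash
python3 -c "
from h import *
plan([.4688,.2301,.105],np.pi/2+.021)
p=vision.read_camera('scene');save(p,'s8.png');cv2.imwrite('pics/s8c.png',cv2.resize(p['pixels'][270:390,340:480],None,fx=5,fy=5,interpolation=cv2.INTER_CUBIC))
"
```

```text
t 10.85 pos [0.5627 0.2319 0.1081] jaw 1.5922 xaxis [-0.0359 -0.0019 -0.9994] q6 -1.335 open 0.0371 F [-0.32 -0.22  0.43] Tz [ 0.02 -0.06 -0.01]
 spin 0.0004 (alt -3.141 ) slide now [  6.5   0.2 -93.8] after spin [  6.5   0.2 -93.8]
```

View pics/s8c.png

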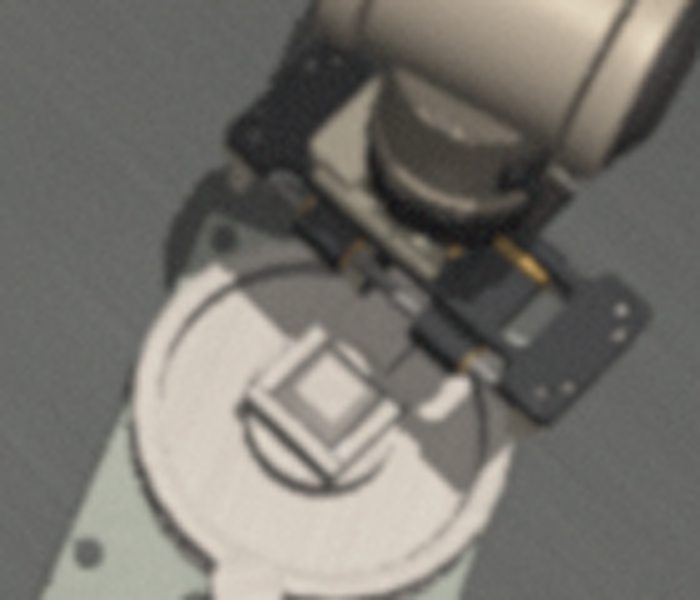

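Call:
send_rows(motion=[{"hand": 0.1,"slide": [-3,0,-20],"spin": 0},{"hand": 0.1,"slide": [0,0,-25],"spin": 0},{"hand": 0.1,"slide": [0,0,-25],"spin": 0},{"hand": 0.1,"slide": [0,0,-18],"spin": 0},{"hand": 0.1,"slide": [0,0,-4],"spin": 0},{"hand": 0.1,"slide": [0,0,0],"spin": 0}])

```text
time: 11.5
tool_pos: [0.4717, 0.2305, 0.12]
tool_rot: [3.063, 1.547, 3.084]
contact_force: [0.8, 0.6, 0.0]
opening: 0.0505
```

```bash
python3 - <<'E'
from h import *
o,T=tool(); p=vision.read_camera('wrist'); save(p,'w9.png'); W=cloud(p,T@p['T_tool_cam'])
plan([.4688,.2301,.063],np.pi/2+.021)
for r in range(5,300,20):
    x=W[r,200:440]; k=(x[:,2]>.082)&(x[:,2]<.098); 
    if k.sum()>5: m=x[k].mean(0); print(r,k.sum(),m.round(4),'tool',(T[:3,:3].T@(m-T[:3,3])*1000).round(1))
E
```

```text
t 11.55 pos [0.4721 0.2305 0.12  ] jaw 1.5914 xaxis [-0.0238  0.0014 -0.9997] q6 -1.293 open 0.0507 F [-0.43 -0.41  1.06] Tz [ 0.02 -0.02  0.  ]
 spin -0.0004 (alt 3.141 ) slide now [57.  -0.4 -1.9] after spin [57.  -0.4 -1.9]
225 50 [0.4445 0.2291 0.0896] tool [ 31.1  -0.9 -26.5]
245 48 [0.4545 0.2297 0.0896] tool [ 30.8  -0.5 -16.4]
265 47 [0.4649 0.2297 0.0896] tool [30.5 -0.7 -6.1]
285 47 [0.4756 0.2299 0.0896] tool [30.4 -0.7  4.6]
```

View pics/w9.png

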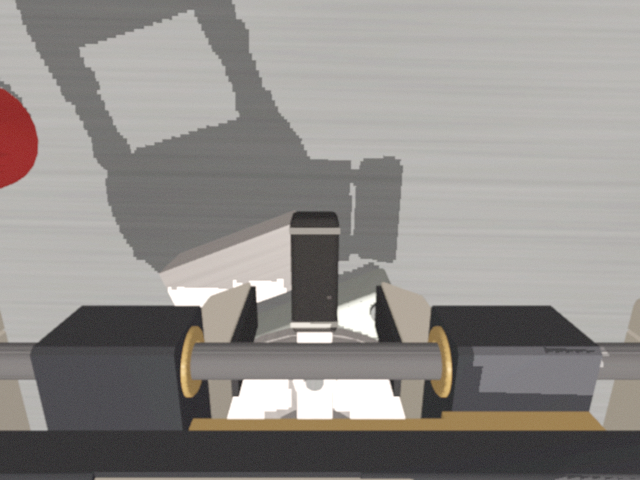

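Call:
send_rows(motion=[{"hand": 0.1,"slide": [15,-0.5,0],"spin": 0},{"hand": 0.1,"slide": [15,0,0],"spin": 0},{"hand": 0.1,"slide": [15,0,0],"spin": 0},{"hand": 0.1,"slide": [8,0,0],"spin": 0}], grip_force=35)

```text
time: 11.95
tool_pos: [0.477, 0.2307, 0.0669]
tool_rot: [2.9, 1.555, 2.92]
contact_force: [0.3, 0.7, 0.1]
opening: 0.0502
```

```bash
python3 - <<'E'
from h import *
plan([.4688,.2300,.062],np.pi/2+.021)
E
```

```text
t 11.95 pos [0.477  0.2307 0.0669] jaw 1.5902 xaxis [-0.0159  0.0036 -0.9999] q6 -1.296 open 0.0502 F [0.35 0.71 0.11] Tz [ 0.07 -0.03 -0.05]
 spin -0.0016 (alt 3.14 ) slide now [ 5.  -0.5 -8.2] after spin [ 5.  -0.5 -8.2]
```

Call:
send_rows(motion=[{"hand": 0,"slide": [4,-0.5,-7],"spin": 0},{"hand": -0.3,"slide": [1,0,-1],"spin": 0},{"hand": -0.6,"slide": [0,0,0],"spin": 0},{"hand": -1,"slide": [0,0,0],"spin": 0},{"hand": -1,"slide": [0,0,0],"spin": 0},{"hand": -1,"slide": [0,0,0],"spin": 0}])

```text
time: 12.55
tool_pos: [0.4698, 0.2299, 0.0617]
tool_rot: [2.897, 1.555, 2.916]
contact_force: [0.6, -0.6, -3.9]
opening: 0.0237
```

```bash
python3 - <<'E'
from h import *
plan([.4688,.2300,.062],np.pi/2+.021)
E
```

```text
t 12.55 pos [0.4698 0.2299 0.0617] jaw 1.5896 xaxis [-0.0155  0.0036 -0.9999] q6 -1.293 open 0.0237 F [ 0.55 -0.56 -3.92] Tz [-0.01 -0.09  0.04]
 spin -0.0022 (alt 3.139 ) slide now [-0.3  0.1 -1. ] after spin [-0.3  0.1 -1. ]
```

```bash
cat >> h.py <<'E'
B=np.array([.6138,.2330])
def turn(z0=.0617,r0=.1441):
    o,T=tool(); y=T[:3,1]; yaw=np.arctan2(y[1],y[0])-np.pi/2
    d=B-T[:2,3]; th=np.arctan2(d[1],d[0]); r=np.hypot(*d)
    F=o['contact_force']; Ft=T[:3,:3].T@F; 
    print('t',o['time'],'toolyaw',yaw.round(4),'th',th.round(4),'turned by pos',round(.021-th,4),'r err',round((r-r0)*1000,1),'z err',round((T[2,3]-z0)*1000,1),'Ftool',Ft.round(1),'M',o['torque'].round(2),'xax',T[:3,0].round(3),'open',round(o['opening'],4),'q6',o['qpos'][5].round(2))
E
python3 -c "
from h import *
turn()"
```

```text
t 12.55 toolyaw 0.0188 th 0.0213 turned by pos -0.0003 r err -0.1 z err -0.0 Ftool [ 3.9 -0.6  0.6] M [-0.01 -0.09  0.04] xax [-0.016  0.004 -1.   ] open 0.0237 q6 -1.29
```

Call:
send_rows(motion=[{"hand": -1,"slide": [0,7.2,0.2],"spin": 0.05},{"hand": -1,"slide": [0,7.2,0.2],"spin": 0.05},{"hand": -1,"slide": [0,0,0],"spin": 0}])

```text
time: 12.85
tool_pos: [0.4716, 0.245, 0.0618]
tool_rot: [2.907, 1.557, 2.823]
contact_force: [1.3, -0.6, -4.1]
opening: 0.0236
```

```bash
python3 -c "
from h import *
turn()"
```

```text
t 12.85 toolyaw -0.0835 th -0.084 turned by pos 0.105 r err -1.3 z err 0.1 Ftool [ 4.1 -0.5  1.4] M [-0.01  0.01  0.02] xax [-0.013  0.004 -1.   ] open 0.0236 q6 -1.16
```

Call:
send_rows(motion=[{"hand": -1,"slide": [0,8,-0.5],"spin": 0.055},{"hand": -1,"slide": [0,8,0],"spin": 0.055},{"hand": -1,"slide": [0,8,0],"spin": 0.055},{"hand": -1,"slide": [0,0,0],"spin": 0}])

```text
time: 13.25
tool_pos: [0.4757, 0.2678, 0.0615]
tool_rot: [-3.141, 1.559, 2.893]
contact_force: [0.8, 1.1, -2.0]
opening: 0.0238
```

```bash
python3 -c "
from h import *
turn()"
```

```text
t 13.25 toolyaw -0.249 th -0.247 turned by pos 0.268 r err -1.7 z err -0.2 Ftool [1.9 1.2 0.5] M [ 0.39 -0.03  0.08] xax [-0.011  0.003 -1.   ] open 0.0238 q6 -0.96
```

Call:
send_rows(motion=[{"hand": -1,"slide": [0,7.2,-1],"spin": 0.05},{"hand": -1,"slide": [0,7.2,-0.5],"spin": 0.05},{"hand": -1,"slide": [0,0,0],"spin": 0}])

```text
time: 13.55
tool_pos: [0.4797, 0.2805, 0.0615]
tool_rot: [-2.988, 1.562, 2.95]
contact_force: [1.6, 1.9, -4.1]
opening: 0.0235
```

```bash
python3 -c "
from h import *
turn()"
```

```text
t 13.55 toolyaw -0.3446 th -0.3405 turned by pos 0.3615 r err -1.8 z err -0.2 Ftool [4.1 2.3 0.9] M [0.45 0.08 0.18] xax [-0.008  0.002 -1.   ] open 0.0235 q6 -0.84
```

Call:
send_rows(motion=[{"hand": -1,"slide": [0,7.2,-0.5],"spin": 0.045},{"hand": -1,"slide": [0,0,0],"spin": 0}])

```text
time: 13.75
tool_pos: [0.4817, 0.2861, 0.0615]
tool_rot: [-2.817, 1.562, 3.081]
contact_force: [1.4, 0.9, -2.8]
opening: 0.024
```

```bash
python3 -c "
from h import *
turn()"
```

```text
t 13.75 toolyaw -0.385 th -0.382 turned by pos 0.403 r err -1.8 z err -0.2 Ftool [2.8 1.4 1. ] M [0.46 0.04 0.18] xax [-0.009  0.001 -1.   ] open 0.024 q6 -0.79
```

Call:
send_rows(motion=[{"hand": -1,"slide": [0,7.2,-0.5],"spin": 0.045},{"hand": -1,"slide": [0,0,0],"spin": 0}])

```text
time: 13.95
tool_pos: [0.484, 0.2913, 0.0615]
tool_rot: [-2.637, 1.562, -3.063]
contact_force: [1.8, 1.9, -2.2]
opening: 0.0239
```

```bash
python3 -c "
from h import *
turn()
o,T=tool(); p=vision.read_camera('wrist'); save(p,'w10.png'); W=cloud(p,T@p['T_tool_cam'])
p=vision.read_camera('scene');save(p,'s10.png');cv2.imwrite('pics/s10c.png',cv2.resize(p['pixels'][290:390,360:480],None,fx=6,fy=6,interpolation=cv2.INTER_CUBIC))
"
```

```text
t 13.95 toolyaw -0.4253 th -0.4218 turned by pos 0.4428 r err -1.8 z err -0.2 Ftool [2.2 2.5 0.9] M [0.45 0.01 0.1 ] xax [-0.009 -0.001 -1.   ] open 0.0239 q6 -0.74
```

View pics/s10c.png

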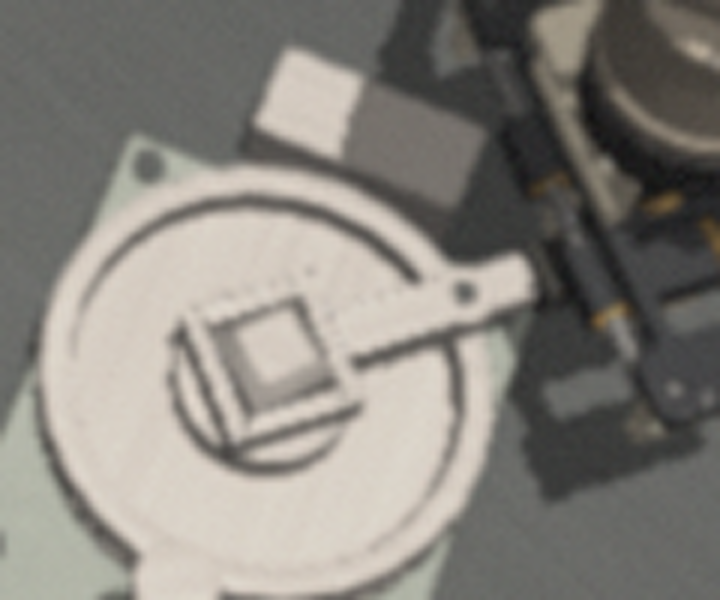

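Call:
send_rows(motion=[{"hand": -1,"slide": [0,7.2,-0.5],"spin": 0.045},{"hand": -1,"slide": [0,7.2,-0.3],"spin": 0.045},{"hand": -1,"slide": [0,0,0],"spin": 0}])

```text
time: 14.35
tool_pos: [0.4895, 0.3022, 0.0614]
tool_rot: [-2.332, 1.562, -2.843]
contact_force: [1.8, 1.1, -3.2]
opening: 0.0236
```

```bash
python3 -c "
from h import *
turn()"
```

```text
t 14.35 toolyaw -0.5113 th -0.5084 turned by pos 0.5294 r err -1.9 z err -0.3 Ftool [3.2 1.9 1.1] M [ 0.41 -0.11  0.07] xax [-0.009 -0.003 -1.   ] open 0.0236 q6 -0.64
```

Call:
send_rows(motion=[{"hand": -1,"slide": [0,6.5,-0.4],"spin": 0.04},{"hand": -1,"slide": [0,0,0],"spin": 0}])

```text
time: 14.55
tool_pos: [0.4921, 0.3066, 0.0614]
tool_rot: [-2.185, 1.561, -2.732]
contact_force: [1.5, 1.1, -2.4]
opening: 0.0237
```

```bash
python3 -c "
from h import *
turn()"
```

```text
t 14.55 toolyaw -0.5474 th -0.5438 turned by pos 0.5648 r err -1.8 z err -0.3 Ftool [2.4 1.7 0.7] M [ 0.38 -0.12  0.09] xax [-0.009 -0.004 -1.   ] open 0.0237 q6 -0.6
```

Call:
send_rows(motion=[{"hand": -1,"slide": [0,6.5,-0.4],"spin": 0.04},{"hand": -1,"slide": [0,0,0],"spin": 0}])

```text
time: 14.75
tool_pos: [0.4947, 0.3109, 0.0614]
tool_rot: [-2.066, 1.56, -2.649]
contact_force: [1.2, 1.4, -3.6]
opening: 0.0237
```

```bash
python3 -c "
from h import *
turn()"
```

```text
t 14.75 toolyaw -0.583 th -0.5793 turned by pos 0.6003 r err -1.8 z err -0.3 Ftool [3.6 1.9 0.2] M [ 0.37 -0.17  0.1 ] xax [-0.01  -0.005 -1.   ] open 0.0237 q6 -0.56
```

Call:
send_rows(motion=[{"hand": -1,"slide": [0,6.5,-0.4],"spin": 0.04},{"hand": -1,"slide": [0,0,0],"spin": 0}])

```text
time: 14.95
tool_pos: [0.4976, 0.315, 0.0614]
tool_rot: [-1.95, 1.559, -2.568]
contact_force: [1.7, 1.1, -3.3]
opening: 0.0238
```

```bash
python3 -c "
from h import *
turn()
p=vision.read_camera('scene');save(p,'s11.png');cv2.imwrite('pics/s11c.png',cv2.resize(p['pixels'][290:390,360:480],None,fx=6,fy=6,interpolation=cv2.INTER_CUBIC)); np.save('s11.npy',cloud(p))
"
```

```text
t 14.95 toolyaw -0.6182 th -0.6142 turned by pos 0.6352 r err -1.9 z err -0.3 Ftool [3.2 1.9 0.7] M [ 0.37 -0.27  0.14] xax [-0.01  -0.007 -1.   ] open 0.0238 q6 -0.52
```

View pics/s11c.png

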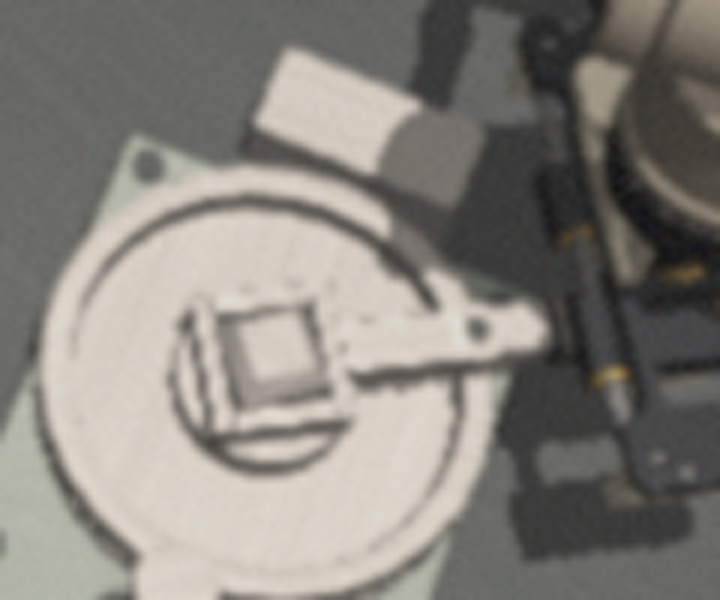

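```bash
cat >> h.py <<'E'
def neckyaw(W,r0=.032,r1=.09):
    d=np.hypot(W[...,0]-B[0],W[...,1]-B[1]); k=(d>r0)&(d<r1)&(W[...,2]>.083)&(W[...,2]<.096)
    k[:290]=False;k[:,:340]=False;k[390:]=False
    X=W[k][:,:2]
    for _ in range(3):
        c=np.median(X,0); u,s,v=np.linalg.svd(X-X.mean(0),full_matrices=False); a=v[0]*np.sign(v[0,0]); X=X[abs((X-X.mean(0))@[-a[1],a[0]])<.012]
    # direction handle->head
    m=X.mean(0); return len(X),np.arctan2(a[1],a[0]),np.arctan2(B[1]-m[1],B[0]-m[0]),m
E
python3 -c "
from h import *
print(neckyaw(np.load('s11.npy')))"
```

```text
(216, np.float64(-0.6316602670566576), np.float64(-0.6149573106208372), array([0.56414897, 0.26806969]))
```

Call:
send_rows(motion=[{"hand": -1,"slide": [0,6.5,-0.4],"spin": 0.04},{"hand": -1,"slide": [0,0,0],"spin": 0}])

```text
time: 15.2
tool_pos: [0.499, 0.317, 0.0614]
tool_rot: [-1.787, 1.552, -2.44]
contact_force: [1.1, 0.5, -0.1]
opening: 0.0238
```

```bash
python3 -c "
from h import *
turn(); print(neckyaw(cloud(vision.read_camera('scene'))))
"
```

```text
t 15.2 toolyaw -0.652 th -0.6319 turned by pos 0.6529 r err -1.9 z err -0.3 Ftool [0.  1.1 0.6] M [ 0.29 -0.22  0.81] xax [-0.014 -0.012 -1.   ] open 0.0238 q6 -0.48
(219, np.float64(-0.6631054601337087), np.float64(-0.6408889202738288), array([0.56536671, 0.26912767]))
```

Call:
send_rows(motion=[{"hand": -1,"slide": [0,6,0],"spin": 0.04},{"hand": -1,"slide": [0,0,0],"spin": 0}])

```text
time: 15.45
tool_pos: [0.5002, 0.3186, 0.0614]
tool_rot: [-1.722, 1.545, -2.409]
contact_force: [-1.6, -0.1, 0.6]
opening: 0.0239
```

```bash
cat >> h.py <<'E'
def bend():
    turn(); p=vision.read_camera('scene'); n,a,b,m=neckyaw(cloud(p)); o,T=tool(); g=T@[-.019,0,0,1]
    hg=B-.082*np.array([np.cos(b),np.sin(b)]); q=hg-g[:2]; y=T[:3,1]; yaw=np.arctan2(y[1],y[0])-np.pi/2
    print('neck',round(a,3),round(b,3),'handle by yaw',round(b-yaw,3),round(a-yaw,3),'by pos',round(b-np.arctan2(q[1],q[0]),3),'dist',np.hypot(*q).round(4)); return p
E
python3 -c "
from h import *
bend()
"
```

```text
t 15.45 toolyaw -0.6871 th -0.6458 turned by pos 0.6668 r err -1.9 z err -0.3 Ftool [-0.6 -1.1 -1.2] M [0.12 0.06 0.79] xax [-0.019 -0.017 -1.   ] open 0.0239 q6 -0.44
neck -0.629 -0.64 handle by yaw 0.046 0.057 by pos 0.023 dist 0.0602
```

Call:
send_rows(motion=[{"hand": -1,"slide": [0,8,0],"spin": 0.04},{"hand": -1,"slide": [0,0,0],"spin": 0}])

```text
time: 15.7
tool_pos: [0.5017, 0.3207, 0.0612]
tool_rot: [-1.682, 1.535, -2.406]
contact_force: [-0.3, -2.8, 1.2]
opening: 0.0239
```

```bash
python3 -c "
from h import *
bend()
"
```

```text
t 15.7 toolyaw -0.724 th -0.6637 turned by pos 0.6847 r err -1.8 z err -0.5 Ftool [-1.1 -2.4  1.6] M [ 0.22 -0.27  0.87] xax [-0.027 -0.024 -0.999] open 0.0239 q6 -0.39
neck -0.655 -0.646 handle by yaw 0.077 0.068 by pos 0.058 dist 0.0603
```

Call:
send_rows(motion=[{"hand": -1,"slide": [0,6,0],"spin": 0.05},{"hand": -1,"slide": [0,0,0],"spin": 0}])

```text
time: 15.95
tool_pos: [0.5034, 0.3226, 0.0611]
tool_rot: [-1.629, 1.529, -2.4]
contact_force: [-1.6, -3.6, 0.5]
opening: 0.0239
```

```bash
python3 -c "
from h import *
bend()
"
```

```text
t 15.95 toolyaw -0.7706 th -0.6817 turned by pos 0.7027 r err -2.0 z err -0.6 Ftool [-0.3 -3.7  1.4] M [ 0.01 -0.36  0.83] xax [-0.031 -0.028 -0.999] open 0.0239 q6 -0.34
neck -0.623 -0.649 handle by yaw 0.12 0.146 by pos 0.094 dist 0.0602
```

Call:
send_rows(motion=[{"hand": -1,"slide": [0,6,0],"spin": 0.05},{"hand": -1,"slide": [0,0,0],"spin": 0}])

```text
time: 16.2
tool_pos: [0.5052, 0.3243, 0.061]
tool_rot: [-1.582, 1.523, -2.399]
contact_force: [-2.0, -4.4, 1.6]
opening: 0.0239
```

```bash
python3 -c "
from h import *
p=bend();cv2.imwrite('pics/s12c.png',cv2.resize(p['pixels'][290:390,360:480],None,fx=6,fy=6,interpolation=cv2.INTER_CUBIC)); np.save('s12.npy',cloud(p))
W=cloud(p); d=np.hypot(W[...,0]-B[0],W[...,1]-B[1]); k=(d<.038)&(d>.028)&(W[...,2]>.08); k[:290]=0;k[390:]=0
X=W[k]; A=np.c_[X[:,:2]-B,np.ones(len(X))]; print(len(X),np.linalg.lstsq(A,X[:,2],rcond=None)[0])
"
```

```text
t 16.2 toolyaw -0.8169 th -0.6993 turned by pos 0.7203 r err -2.2 z err -0.7 Ftool [-1.4 -4.6  1.8] M [-0.07 -0.18  0.72] xax [-0.035 -0.032 -0.999] open 0.0239 q6 -0.3
neck -0.636 -0.645 handle by yaw 0.171 0.179 by pos 0.144 dist 0.0601
183 [-0.04053053 -0.01797723  0.08971164]
```

View pics/s12c.png

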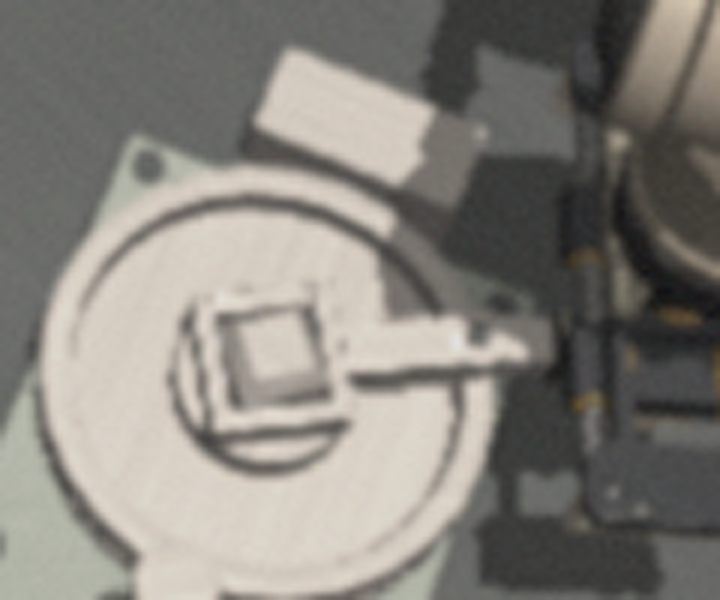

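Call:
send_rows(motion=[{"hand": -1,"slide": [0,5,0],"spin": 0.045},{"hand": -1,"slide": [0,0.5,0],"spin": 0},{"hand": -1,"slide": [0,0.5,0],"spin": 0}])

```text
time: 16.55
tool_pos: [0.5066, 0.3256, 0.061]
tool_rot: [-1.544, 1.516, -2.399]
contact_force: [-1.6, -4.2, 0.0]
opening: 0.0239
```

```bash
python3 -c "
from h import *
p=bend();W=cloud(p); d=np.hypot(W[...,0]-B[0],W[...,1]-B[1]); k=(d<.038)&(d>.028)&(W[...,2]>.08); k[:290]=0;k[390:]=0
X=W[k]; A=np.c_[X[:,:2]-B,np.ones(len(X))]; print(len(X),np.linalg.lstsq(A,X[:,2],rcond=None)[0])
"
```

```text
t 16.55 toolyaw -0.8552 th -0.7124 turned by pos 0.7334 r err -2.5 z err -0.7 Ftool [ 0.2 -4.   2.1] M [-0.02 -0.32  0.76] xax [-0.04  -0.037 -0.999] open 0.0239 q6 -0.25
neck -0.616 -0.643 handle by yaw 0.212 0.239 by pos 0.183 dist 0.0601
181 [-0.04532191 -0.02047852  0.08944846]
```

```bash
python3 -c "
from h import *
for n in ('s11.npy','s12.npy'):
  W=np.load(n); d=np.hypot(W[...,0]-B[0],W[...,1]-B[1]); k=(d<.038)&(d>.028)&(W[...,2]>.08); k[:290]=0;k[390:]=0
  X=W[k]; A=np.c_[X[:,:2]-B,np.ones(len(X))]; print(len(X),np.linalg.lstsq(A,X[:,2],rcond=None)[0], neckyaw(W)[1:3])
W=np.load('s11.npy'); X=W[300:390,370:440].reshape(-1,3); d=np.hypot(*(X[:,:2]-B).T); X=X[(d>.078)&(d<.09)&(abs(X[:,2]-.07)<.006)]; A=np.c_[X[:,:2]-B,np.ones(len(X))]; print('rim',np.linalg.lstsq(A,X[:,2],rcond=None)[0])
"
```

```text
189 [-0.01751391 -0.02311165  0.08921575] (np.float64(-0.6316602670566576), np.float64(-0.6149573106208372))
183 [-0.04053053 -0.01797723  0.08971164] (np.float64(-0.63633249866043), np.float64(-0.6449274456212435))
rim [0.00018997 0.00017624 0.06986147]
```

Call:
send_rows(motion=[{"hand": -1,"slide": [0,-2.5,0],"spin": -0.045},{"hand": -1,"slide": [0,-2.5,0],"spin": -0.045},{"hand": -1,"slide": [0,0,0],"spin": 0}])

```text
time: 16.9
tool_pos: [0.5023, 0.3211, 0.0612]
tool_rot: [-1.624, 1.516, -2.379]
contact_force: [-0.4, -2.9, -2.2]
opening: 0.0241
```

```bash
python3 -c "
from h import *
p=bend()
"
```

```text
t 16.9 toolyaw -0.7553 th -0.669 turned by pos 0.69 r err -2.0 z err -0.5 Ftool [ 2.3 -2.2  1.7] M [ 0.18 -0.43  0.79] xax [-0.04  -0.038 -0.999] open 0.0241 q6 -0.36
neck -0.641 -0.647 handle by yaw 0.11 0.115 by pos 0.072 dist 0.0601
```

Call:
send_rows(motion=[{"hand": -1,"slide": [0,-2,0],"spin": -0.035},{"hand": -1,"slide": [0,-1.5,0],"spin": -0.03},{"hand": -1,"slide": [0,0,0],"spin": 0}])

```text
time: 17.25
tool_pos: [0.4998, 0.3182, 0.0613]
tool_rot: [-1.682, 1.516, -2.371]
contact_force: [-0.4, -3.7, -1.1]
opening: 0.0238
```

```bash
python3 -c "
from h import *
p=bend()
"
```

```text
t 17.25 toolyaw -0.6888 th -0.6416 turned by pos 0.6626 r err -1.8 z err -0.4 Ftool [ 1.2 -3.1  2.1] M [ 0.11 -0.39  0.75] xax [-0.039 -0.038 -0.998] open 0.0238 q6 -0.42
neck -0.639 -0.652 handle by yaw 0.038 0.051 by pos -0.006 dist 0.0601
```

Call:
send_rows(motion=[{"hand": -1,"slide": [0,-1,0],"spin": -0.02},{"hand": 0.2,"slide": [0,0,0],"spin": 0},{"hand": 0.2,"slide": [0,0,0],"spin": 0},{"hand": 0.2,"slide": [0,0,0],"spin": 0},{"hand": 0.2,"slide": [0,0,0],"spin": 0},{"hand": 0.2,"slide": [0,0,0],"spin": 0}])

```text
time: 17.9
tool_pos: [0.499, 0.3191, 0.0618]
tool_rot: [-1.746, 1.518, -2.418]
contact_force: [0.1, -0.7, 0.8]
opening: 0.0544
```

```bash
python3 -c "
from h import *
p=bend(); save(p,'s13.png')
p=vision.read_camera('wrist'); save(p,'w13.png')
"
```

```text
t 17.9 toolyaw -0.6715 th -0.6431 turned by pos 0.6641 r err -0.6 z err 0.1 Ftool [-0.7 -0.5  0.5] M [ 0.05 -0.03  0.01] xax [-0.04  -0.035 -0.999] open 0.0544 q6 -0.44
neck -0.63 -0.635 handle by yaw 0.036 0.042 by pos 0.035 dist 0.0613
```

View pics/w13.png

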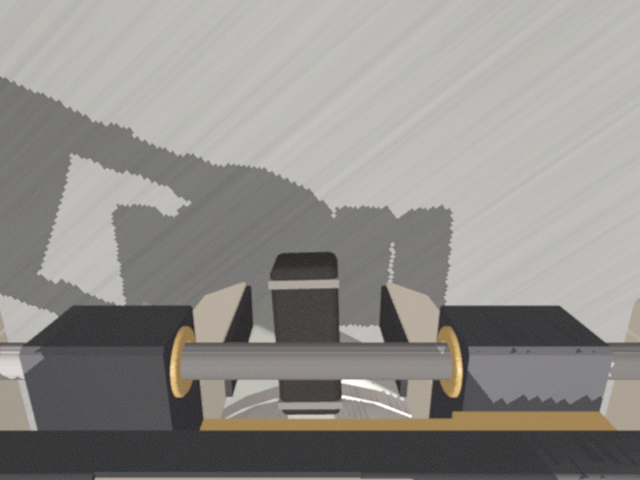

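Call:
send_rows(motion=[{"hand": 0.2,"slide": [-10,0,0],"spin": 0},{"hand": 0.2,"slide": [-15,0,0],"spin": 0},{"hand": 0.2,"slide": [-25,0,0],"spin": 0},{"hand": 0.2,"slide": [-30,0,0],"spin": 0},{"hand": 0.2,"slide": [-30,0,-15],"spin": 0},{"hand": 0.2,"slide": [-10,0,-30],"spin": 0},{"hand": 0.2,"slide": [0,0,-20],"spin": 0},{"hand": 0.2,"slide": [0,0,0],"spin": 0}])

```text
time: 18.8
tool_pos: [0.4526, 0.3652, 0.1927]
tool_rot: [-1.755, 1.522, -2.429]
contact_force: [-0.0, -0.6, -0.7]
opening: 0.0548
```

```bash
python3 - <<'E'
from h import *
turn()
p=vision.read_camera('scene'); save(p,'s14.png'); W=cloud(p); print(neckyaw(W))
cv2.imwrite('pics/s14c.png',cv2.resize(p['pixels'][270:390,350:480],None,fx=5,fy=5,interpolation=cv2.INTER_CUBIC))
print('handle', neckyaw(W,.1,.175))
d=np.hypot(W[...,0]-B[0],W[...,1]-B[1]); k=(d<.038)&(d>.028)&(W[...,2]>.08); k[:290]=0;k[390:]=0
X=W[k]; A=np.c_[X[:,:2]-B,np.ones(len(X))]; print('ring',len(X),np.linalg.lstsq(A,X[:,2],rcond=None)[0])
k=(d<.018)&(W[...,2]>.0975)&(W[...,2]<.104);k[:290]=0;k[390:]=0; X=W[k]; print('bolt',cv2.minAreaRect((X[:,:2]*1000).astype(np.float32)))
for t in ['spanner','tub','offcut','can']:
    r=vision.cut_out(p,t)
    if r: print(t,r[0]['conf'],np.nanmedian(W[r[0]['mask']],0).round(3))
E
```

```text
t 18.8 toolyaw -0.6739 th -0.687 turned by pos 0.708 r err 64.4 z err 131.0 Ftool [ 0.8 -0.4  0.3] M [-0.04  0.01  0.01] xax [-0.037 -0.032 -0.999] open 0.0548 q6 -0.34
(222, np.float64(-0.6195845501237884), np.float64(-0.6321395334484279), array([0.56522168, 0.2685786 ]))
handle (288, np.float64(-0.6213131305149833), np.float64(-0.6365684557047242), array([0.5039994 , 0.31416719]))
ring 184 [-0.03449675 -0.00735482  0.08959176]
bolt ((615.2210083007812, 231.7873077392578), (30.52600860595703, 31.165254592895508), 56.87582778930664)
spanner 0.73 [ 0.565 -0.284  0.05 ]
tub 0.79 [0.405 0.009 0.025]
offcut 0.94 [0.495 0.183 0.039]
```

View pics/s14c.png

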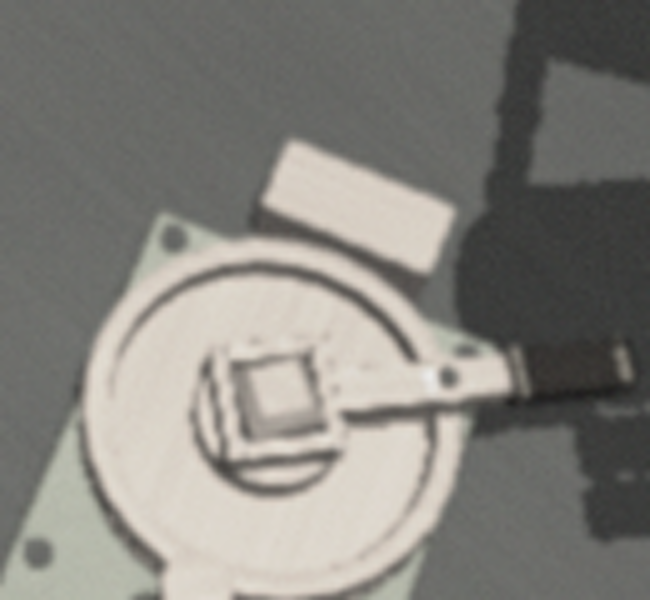

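Call:
send_rows(motion=[{"hand": 0.2,"slide": [-20,0,35],"spin": 0},{"hand": 0.2,"slide": [-20,0,40],"spin": 0},{"hand": 0.2,"slide": [0,0,45],"spin": 0},{"hand": 0.2,"slide": [0,0,45],"spin": 0},{"hand": 0.2,"slide": [0,0,45],"spin": 0},{"hand": 0.2,"slide": [0,0,35],"spin": 0},{"hand": 0.2,"slide": [0,0,15],"spin": 0},{"hand": 0.2,"slide": [0,0,0],"spin": 0}])

```text
time: 19.85
tool_pos: [0.6681, 0.1871, 0.223]
tool_rot: [-1.784, 1.51, -2.468]
contact_force: [0.4, 0.6, 0.3]
opening: 0.0549
```

```bash
python3 - <<'E'
from h import *
o,T=tool(); p=vision.read_camera('wrist'); save(p,'w15.png'); W=cloud(p,T@p['T_tool_cam']); np.savez('w15.npz',W=W,T=T,C=T@p['T_tool_cam'],K=[p['fx'],p['fy'],p['cx'],p['cy']])
turn()
E
```

```text
t 19.9 toolyaw -0.6829 th 2.44 turned by pos -2.419 r err -74.1 z err 161.3 Ftool [ 0.7  0.3 -0.4] M [-0.03 -0.01  0.02] xax [-0.048 -0.038 -0.998] open 0.0549 q6 -0.71
```

View pics/w15.png

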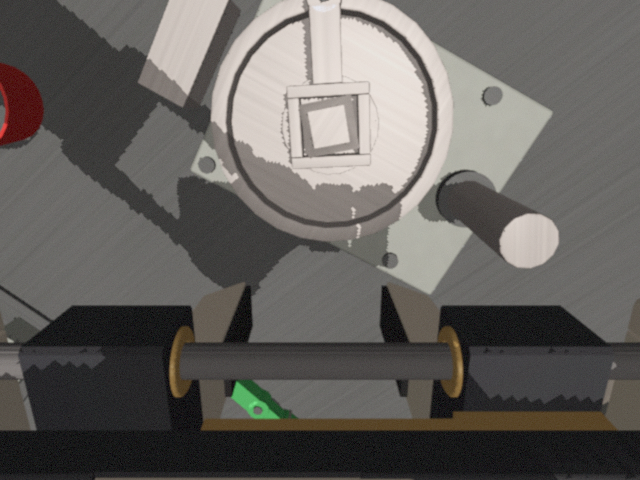

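```bash
python3 - <<'E'
from h import *
d=np.load('w15.npz'); W=d['W']; im=cv2.imread('pics/w15.png')
cv2.imwrite('pics/b15.png',cv2.resize(im[70:180,270:390],None,fx=5,fy=5,interpolation=cv2.INTER_CUBIC))
S=W[:300]; dd=np.hypot(S[...,0]-.614,S[...,1]-.233)
rim=S[(dd>.079)&(dd<.089)&(abs(S[...,2]-.07)<.006)]; A=np.c_[rim[:,:2]-B,np.ones(len(rim))]; print('rim',np.linalg.lstsq(A,rim[:,2],rcond=None)[0])
k=(dd>.021)&(dd<.041)&(S[...,2]>.084)&(S[...,2]<.096); X=S[k]; A=np.c_[X[:,:2]-B,np.ones(len(X))]; print('ring',len(X),np.linalg.lstsq(A,X[:,2],rcond=None)[0],cv2.minAreaRect((X[:,:2]*1000).astype(np.float32)))
k=(dd<.022)&(S[...,2]>.0985)&(S[...,2]<.104); X=S[k]; print('bolt',len(X),X.mean(0),cv2.minAreaRect((X[:,:2]*1000).astype(np.float32)))
k=(dd>.1)&(dd<.16)&(S[...,2]>.158)&(S[...,2]<.172); X=S[k]; print('post',len(X),X.mean(0))
E
```

```text
rim [0.00044471 0.0003036  0.06970507]
ring 4080 [-0.00297797 -0.01278546  0.09020669] ((609.1522827148438, 236.8394012451172), (56.171329498291016, 69.29353332519531), 53.838340759277344)
bolt 1497 [0.61439599 0.23313904 0.0997212 ] ((614.5221557617188, 233.35324096679688), (27.787595748901367, 27.143964767456055), 61.98484802246094)
post 2828 [0.7275959  0.28173094 0.1643606 ]
```

View pics/b15.png

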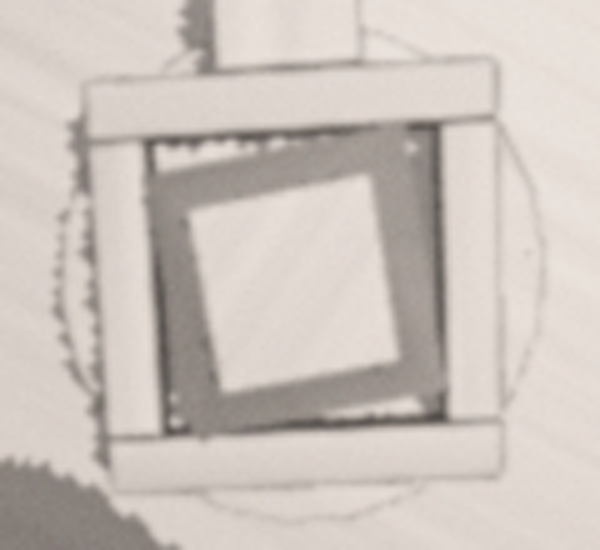

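```bash
python3 - <<'E'
from h import *
p=vision.read_camera('scene'); W=cloud(p)
for r in vision.cut_out(p,'can')[:2]: print('can',r['conf'],r['uv'],np.nanmedian(W[r['mask']],0).round(3))
print(neckyaw(W)[1:3],neckyaw(W,.1,.175)[1:3])
turn(); print(job.hand_in()); print(observe()['time'])
E
```

```text
can 0.62 [263.3, 259.3] [ 0.701 -0.18   0.099]
(np.float64(-0.45218231555565536), np.float64(-0.6489626065044365)) (np.float64(-0.6378616849717027), np.float64(-0.632513320699593))
t 20.0 toolyaw -0.6796 th 2.4555 turned by pos -2.4345 r err -76.7 z err 162.4 Ftool [-0.6  0.4  0.2] M [-0.01 -0.02 -0.05] xax [-0.047 -0.037 -0.998] open 0.0552 q6 -0.71
the job is handed in; nothing more can be done
None
the job is handed in; nothing more can be done
```

I took the wrench out of the rack by its neck, lowered it over the bolt and let go. I then took it by the black grip, turned it clockwise about 0.65 rad until the bolt stopped, and bent the joint to about 0.2 rad. I eased it back, let go, moved clear and handed in at 20 s; no verdict was reported.

**Bolt:** it measures about 0.89 rad in. That comes from its yaw of −28° against the fixture, assuming its square lines up with the fixture at zero. The neck also stopped turning before the joint bent.

**Wrench:** its underside is at about 0.070 m, it is tilted about 0.01 rad, it is centred to within the 2 mm play in the ring, and the handle is straight to about 0.01 rad. While the joint was bent, the ring tilt read about 0.05 rad.

**Other objects:** the spanner, tub, offcut and can read within a few millimetres of their starting positions.

**Checks that disagreed:**
- The joint bend at its peak read from 0.18 to 0.24 rad depending on the method, all inside the 0.12–0.4 limits.
- The scene camera gave the bolt's yaw as about −33°. I trusted the closer wrist picture, which gave −28°.
- The scene camera also gave a ring tilt of 0.035 rad after release, where the wrist picture gave 0.01.
- In the last picture one of the two neck-direction fits was off (−0.45 rad, against −0.65 from the other method), probably because the gripper was in view. The handle reading in the same picture agreed with earlier ones.

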